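# Snap the lid onto the logger housing in the fence corner

### The job

Push the open grey housing along the metal plate until it sits square and flush in the corner of the two fence bars. Then take the lid by its rib, set it on the housing and press straight down until it snaps home, its plate flat on the rim all round. Do not let go after the click: finish with the gripper still on the lid and pressing it down firmly (roughly 15 N), and leave the slide box, the petri dish and the small beaker where they are.

Things in the scene. Friction and masses are not known exactly. Their poses are not given: they have to be found in the camera images.
- fixture: Fixed aluminium plate on the table, 150 (x) x 180 (y) x 10 mm; origin at the centre of its underside, z up. Two steel fence bars, 12 mm wide and 16 mm high, stand on it along its +x (far) and +y (left) edges; their inner faces, at x = +63 and y = +78 mm, meet in the corner. The other two edges are open.
- housing: Loose grey open-topped box (about 0.4 kg) on the plate, up to 0.15 rad askew: 64 (x) x 104 (y) x 36 mm high; origin at the centre of its underside, z up. Its plain +x and +y faces go against the fences; flush in the corner its origin is at x = 31, y = 26, z = 10 mm in the plate's frame.
- housing_top (a point): Centre of the housing's open top, level with its rim, 36 mm above its underside; same axes as the housing. The opening is 50 (x) x 96 (y) mm and 32 mm deep. Rim walls: 7 mm thick at +-x, 4 mm at +-y.
- catch_far (a joint): Spring catch in the housing's +x wall: steel pin of 8 mm diameter, 30 mm long along y, its axis 22 mm above the underside, sticking 4.5 mm into the opening. 0 = out, grows as it is pushed into the wall (m), about 3 N per mm.
- catch_near (a joint): The same catch in the housing's -x wall.
- lid_rib (a point): Grip point of the loose grey lid (80 g), which stands on its tongues on the table right of the plate. It is the centre of the grip rib: 14 mm wide (x), 50 mm long (y), 22 mm high; rib top 10 mm above it, lid plate's upper face 12 mm below it, tongue tips 39 mm below it. x across the rib, z up. Home, it is 52 mm above the housing's origin and on its vertical axis.
- lid: The lid; origin at the centre of the underside of its 64 (x) x 104 (y) x 4 mm plate, 16 mm below lid_rib. Below hang two tongues, 23 mm long, outer faces at x = +-23.5 mm, 84 mm along y, with a round bead (8 mm) at the lower end, and 10.5 mm deep tabs with outer faces at y = +-46 mm. Fits either way round. Beads meet the catches 11 mm above the seat; push peaks at 9 to 13 N, then drops to below zero.
- slides: Bystander: dark microscope slide box, 46 x 107 x 34 mm, behind the lid, origin at the centre of its underside. Leave alone.
- dish: Bystander: round petri dish, 91 mm across, 16 mm high, left of the plate, origin at the centre of its underside. Leave alone.
- glass: Bystander: small glass beaker, 53 mm across, 64 mm high, behind the plate, origin at the centre of its underside. Leave alone.

How it is judged:
By the outcome, as a careful person would: the job done as asked, in the order asked, and still so for the second after the job is handed in, while the arm keeps its last pose, push and grip.
It also fails if it takes over 72 s, if anything falls off the work surface, if the arm or the gripper's body presses on something with over 40 N, if the wrist force passes 120 N, or if a joint passes its speed limit or range.

### The arm

A 6-joint arm with a two-finger parallel gripper is mounted at the origin on a cart in front of the work surface, level with it; the furniture and walls round the work are solid. World frame = base frame: x ahead of the robot, y to its left, z up, the work surface at z = 0. Lengths are in mm, angles in rad, forces in N, time in s.
With the tool pointing down it reaches from about 350 to 800 mm from the base axis. Payload 7.3 kg.
Tool frame: the origin (TCP) lies at the very end of the fingers, on their centre line; the grasp point (between the pads) lies 19 mm behind it; y points along the fingers, x is the direction in which the jaws open and shut, and the axes are right-handed (so a half turn about y gives the same grasp; the last joint's range is limited). The gripper opens to 85 mm and grips with 20 to 120 N. Pads are 22 mm wide; open, the fingers measure 114 mm over their backs; the gripper's body (76 mm by 85 mm) begins 54 mm behind the grasp point. The pads swing forward as they close: fully open they stand 13 mm farther back than shut.
Start: joints at [-1.423, 0.342, 1.524, -0, 1.275, -0.146], TCP at [152.058, -502.519, 199.722] pointing down, gripper open.
Joint ranges: [-2.53, 2.53], [-0.77, 2.02], [0.04, 2.7], [-1, 4.14], [0.28, 2.66], [-3.11, 3.11]. Speed limits (rad/s): [2.57, 2.57, 3.14, 3.14, 3.14, 3.14].

### API

Orientations are given as a unit quaternion [x, y, z, w].
In Python, from rig import env gives the robot as it stands. The module is installed in compiled form; this text tells all that it offers.
- The arm moves only by the shell command python3 -m pendant 'ROWS' [FORCE]. ROWS is JSON, a list of rows, each a list of 3 entries, a list of its own where there are three numbers: the shift along the tool's x, y, z in cm, then the turn, a rotation vector about the tool's x, y, z in rad, then the finger opening in cm, from 0 to 8.54. A call has exactly 5 rows; each row shifts and turns the pose as measured when the row begins, along the tool's axes as they then stand; what a row does not reach is not made up. A row lasts 1/10 s, in which the tool goes at most 50 mm and 8.59 degrees, less where a joint would pass 70% of its speed; a pose out of reach is approached as far as the arm can. A call with a gripper value outside its range is refused whole. The fingers move at their own pace and stop on an object; FORCE is the grip in N (left out, the last holds). Time passes only in rows, so rows that do not move let the fingers close, or fill a call up. It gives the time, the measured TCP pose, the force and the opening at its end, in the units of the state.
- env.state(): the state, without advancing time (a new reading comes with each control period).
- env.read_camera(name): name is "side" or "top"; returns the picture (420x560x3 uint8, red, green, blue); there is no depth.
- env.camera_params(name): a dict with "mtx" (3x3 intrinsics, pixels), "k1" (the pictures are not rectified: a ray, as slopes to the right and down, at radius r is drawn at 1 + k1 r^2 times it, then the intrinsics apply), "R" (3x3) and "t" (3): a world point X has camera coordinates R X + t. Camera axes: x right, y down, z forward; pixel columns grow to the right and rows downward; lengths in mm; the calibration is good to about 2 mm. A picture is of the moment at which its call begins. camera_params takes no time and is no camera call.
- env.finish_job(): hands the job in, once; it reports no verdict.
The state is a dict: "clock": time; "joint_pos": joint angles; "qvel": joint speeds; "joint_torque": joint torques, N m; "ee_pos": TCP position; "eef_rot": TCP orientation; "wrist_force": force on the tool from outside, world axes, zero at the start; "torque": the same for the moment, N m; "opening": finger opening in mm.
Only numpy, scipy, OpenCV 4.12 (cv2) and the standard library are available. Lean on these libraries where they do the work, as an engineer would, in place of code of your own. Each camera call takes 0.05 s, during which the arm holds its last target.

## Working session

There is one attempt and no reset: what is moved stays moved. The work goes in short steps, Python scripts to look and compute and a shell command to move; the robot and the scene stay as the last step left them, time stands still between calls to the robot, and variables do not carry over. Pictures are saved under pics/ and viewed, and the job is handed in when it is done.

```bash
mkdir -p pics; ls; python3 - <<'E'
from rig import env
import cv2
print(env.state())
for n in("side","top"):
    p=env.camera_params(n);print(n,p)
    cv2.imwrite(f"pics/{n}0.png",env.read_camera(n)[:,:,::-1])
E
```

```text
pics
{'clock': 0.0, 'joint_pos': array([-1.42297703e+00,  3.42711313e-01,  1.52504888e+00, -1.04984768e-05,
        1.27541299e+00, -1.46015644e-01]), 'qvel': array([-9.93230320e-05, -2.16629096e-03,  2.71822216e-04, -7.97492685e-04,
       -2.31617633e-04, -2.75628890e-05]), 'joint_torque': array([-1.93111300e-03, -4.33688164e+01, -2.46015608e+01, -4.42141272e-04,
        7.51118409e-03, -1.71146587e-05]), 'ee_pos': array([ 151.99323564, -502.0258947 ,  199.02081295]), 'eef_rot': array([-0.56741648,  0.42181575, -0.42101976,  0.568201  ]), 'wrist_force': array([ 0.66642123, -0.14961517, -0.68673722]), 'torque': array([ 0.03962198, -0.0292005 ,  0.005973  ]), 'opening': 85.29425734236938}
side {'mtx': array([[438.63236448,   0.        , 278.35431845],
       [  0.        , 438.63236448, 213.80811831],
       [  0.        ,   0.        ,   1.        ]]), 'k1': -0.059297133285392496, 'R': array([[ 0.99767909, -0.0645343 , -0.02172013],
       [-0.05628637, -0.60212024, -0.7964189 ],
       [ 0.03831821,  0.79579303, -0.60435517]]), 't': array([-615.9830245 ,   90.18887324, 1082.51144733])}
top {'mtx': array([[400.74794599,   0.        , 278.91199788],
       [  0.        , 400.74794599, 215.02843011],
       [  0.        ,   0.        ,   1.        ]]), 'k1': 0.038019791510925535, 'R': array([[ 0.00348498, -0.99973017,  0.0229663 ],
       [-0.99222683, -0.0063139 , -0.12428219],
       [ 0.12439366, -0.02235466, -0.99198109]]), 't': array([5.93957092e-01, 6.34299553e+02, 1.02617145e+03])}
```

View pics/side0.png

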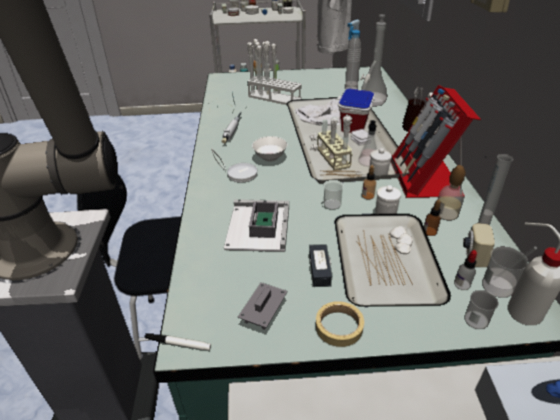

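View pics/top0.png

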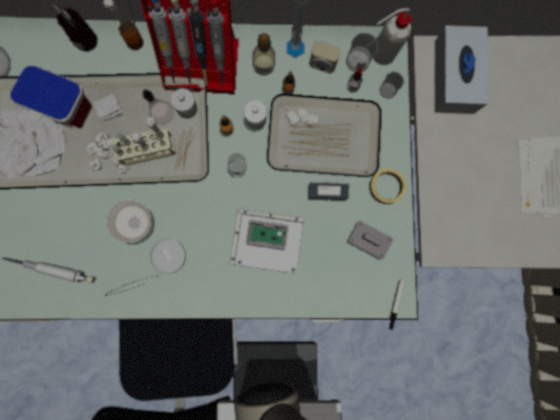

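The top view shows the plate at about (267,240), the housing at (267,235), the lid at (370,240), the slides at (328,191), the dish at (168,256) and the beaker at (236,164). I'll enlarge crops next.

```bash
python3 - <<'E'
import cv2,numpy as np
def crop(f,x,y,w,h,s,o):
    im=cv2.imread(f)[y:y+h,x:x+w]; im=cv2.resize(im,None,fx=s,fy=s,interpolation=cv2.INTER_CUBIC)
    im=cv2.convertScaleAbs(im,alpha=1.3,beta=10)
    for i in range(0,w,10): cv2.putText(im,str(x+i),(i*s,8),0,.3,(0,0,255),1); cv2.line(im,(i*s,8),(i*s,14),(0,0,255),1)
    for i in range(0,h,10): cv2.putText(im,str(y+i),(0,i*s+4),0,.3,(0,0,255),1)
    cv2.imwrite(o,im)
crop("pics/top0.png",225,203,85,75,8,"pics/c_top_plate.png")
crop("pics/top0.png",340,212,60,52,10,"pics/c_top_lid.png")
crop("pics/side0.png",220,192,75,62,9,"pics/c_side_plate.png")
crop("pics/side0.png",232,275,60,60,9,"pics/c_side_lid.png")
E
```

```text
(no output)
```

View pics/c_top_plate.png

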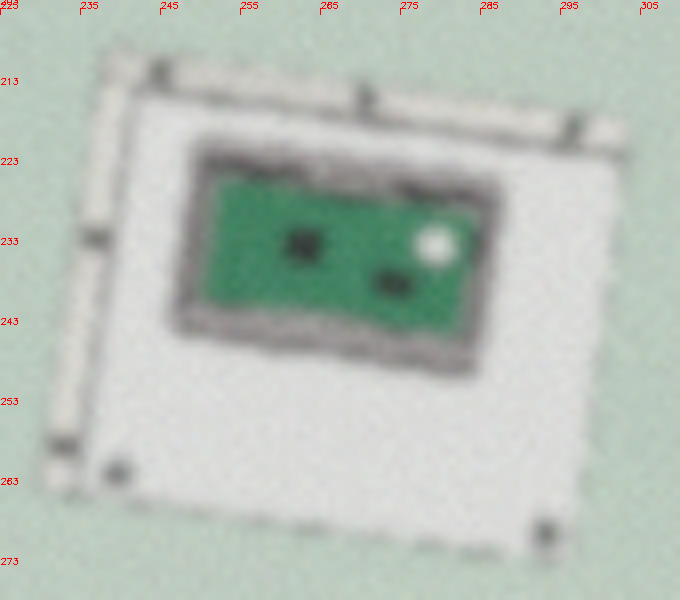

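View pics/c_top_lid.png

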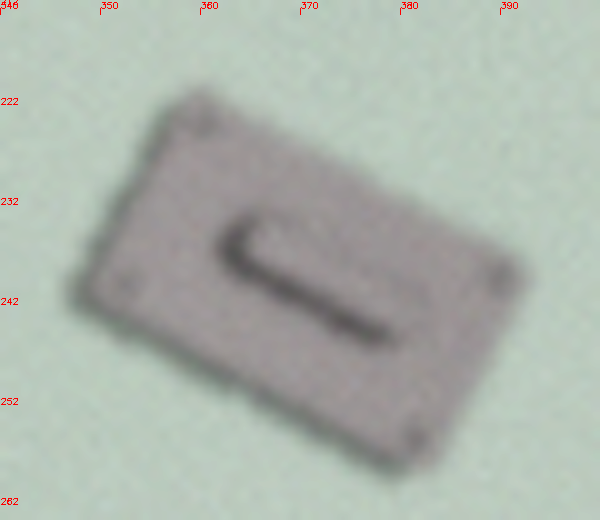

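View pics/c_side_plate.png

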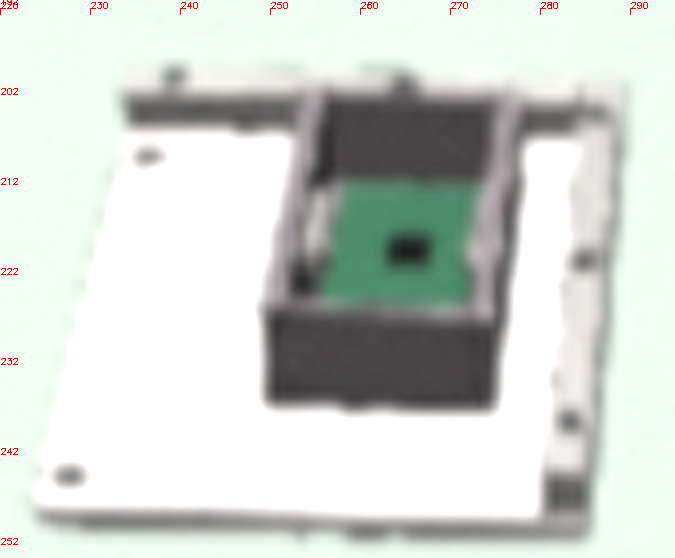

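View pics/c_side_lid.png

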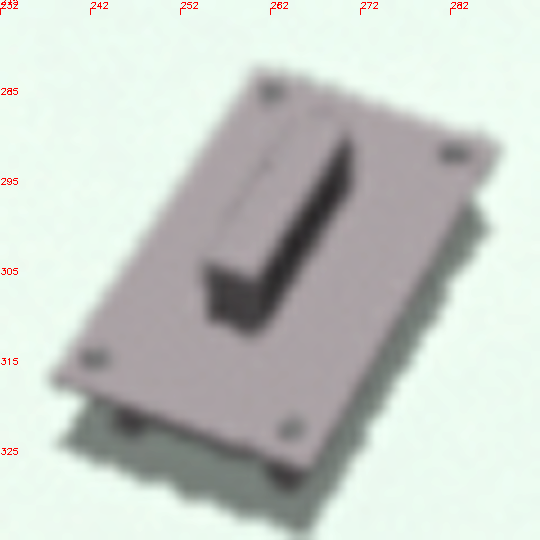

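```bash
cat > h.py <<'E'
import numpy as np,cv2
from rig import env
from scipy.optimize import least_squares
from scipy.spatial.transform import Rotation as Ro
def proj(n,X):
    p=env.camera_params(n); c=np.atleast_2d(X)@p["R"].T+p["t"]
    s=c[:,:2]/c[:,2:]; s=s*(1+p["k1"]*(s**2).sum(1,keepdims=True))
    return s@p["mtx"][:2,:2].T+p["mtx"][:2,2]
def world(v,L,z0=0):
    c,s=np.cos(v[2]),np.sin(v[2]); L=np.atleast_2d(L)
    return np.c_[v[0]+c*L[:,0]-s*L[:,1],v[1]+s*L[:,0]+c*L[:,1],L[:,2]+z0]
def fit(obs,v0,z0=0):
    def f(v): return np.concatenate([(proj(n,world(v,np.array([l],float),z0))[0]-px) for n,l,px in obs])
    r=least_squares(f,v0,loss='soft_l1'); return r.x,r.fun.reshape(-1,2)
def crop(im,x,y,w,h,s,o):
    im=im[y:y+h,x:x+w]; im=cv2.resize(im,None,fx=s,fy=s,interpolation=cv2.INTER_CUBIC)
    for i in range(0,w,10): cv2.putText(im,str(x+i),(i*s,8),0,.3,(0,0,255),1)
    for i in range(0,h,10): cv2.putText(im,str(y+i),(0,i*s+4),0,.3,(0,0,255),1)
    cv2.imwrite(o,im)
E
cat > f1.py <<'E'
from h import *
for n in("side","top"):
    p=env.camera_params(n);print(n,-p["R"].T@p["t"])
T,S="top","side"
def T8(a,b):return np.array([225+a/8-.44,203+b/8-.44])
def T10(a,b):return np.array([340+a/10-.45,212+b/10-.45])
def S9(a,b):return np.array([220+a/9-.44,192+b/9-.44])
def S9l(a,b):return np.array([232+a/9-.44,275+b/9-.44])
plate=[(T,(75,90,26),T8(110,50)),(T,(75,-90,26),T8(628,118)),(T,(-75,90,26),T8(45,485)),(T,(-75,-90,10),T8(557,560)),
(S,(-75,90,26),S9(125,68)),(S,(75,90,26),S9(622,82)),(S,(75,-90,26),S9(588,475)),(S,(-75,-90,10),S9(37,510)),(S,(75,-90,0),S9(588,538))]
hou=[(T,(32,52,36),T8(200,140)),(T,(32,-52,36),T8(500,183)),(T,(-32,-52,36),T8(475,375)),(T,(-32,52,36),T8(172,328)),
(S,(-32,-52,36),S9(262,305)),(S,(32,-52,36),S9(497,315)),(S,(-32,-52,0),S9(268,405)),(S,(32,-52,0),S9(494,407)),(S,(-32,52,36),S9(300,88)),(S,(32,52,36),S9(520,88))]
lid=[(T,(32,52,4),T10(200,85)),(T,(32,-52,4),T10(530,272)),
(S,(-32,52,4),S9l(255,65)),(S,(32,52,4),S9l(500,150)),(S,(32,-52,4),S9l(312,470)),(S,(-32,-52,4),S9l(52,378)),
(S,(-7,-25,26),S9l(205,265)),(S,(7,-25,26),S9l(255,283))]
for nm,o,v0,z in(("plate",plate,(450,0,-.1),0),("housing",hou,(450,0,-.1),10),("lid",lid,(450,-250,-.4),23)):
    for sel in("both",T,S):
        oo=[q for q in o if sel in("both",q[0])]
        v,r=fit(oo,v0,z); print(nm,sel,v.round(3),"rms px",np.sqrt((r**2).mean()).round(2)); 
        if sel=="both":print(r.round(1).tolist())
E
python3 f1.py
```

```text
side [ 578.14988505 -846.9025529   712.67028087]
top [ 501.71773956   27.53841074 1096.76117001]
plate both [ 5.67448e+02  3.55220e+01 -1.31000e-01] rms px 0.73
[[-0.8, -0.5], [0.7, 0.1], [-1.1, 0.8], [2.0, 0.5], [0.2, 0.0], [0.1, -0.4], [0.3, -0.1], [-0.3, -0.7], [0.4, 1.1]]
plate top [ 5.68137e+02  3.58360e+01 -1.36000e-01] rms px 0.92
plate side [567.025  35.363   6.156] rms px 0.45
housing both [582.455  36.936  75.268] rms px 0.56
[[-1.2, -0.5], [0.4, -0.5], [0.3, -0.4], [-1.2, 0.1], [-0.6, 0.4], [-0.4, -0.1], [-0.3, 0.6], [0.3, 1.0], [-0.0, -0.3], [-0.1, 0.2]]
housing top [ 5.81597e+02  3.58100e+01 -1.41000e-01] rms px 0.57Traceback (most recent call last):
  File "f1.py", line 19, in <module>
    v,r=fit(oo,v0,z); print(nm,sel,v.round(3),"rms px",np.sqrt((r**2).mean()).round(2));
        ~~~^^^^^^^^^
  File "h.py", line 14, in fit
    r=least_squares(f,v0,loss='soft_l1'); return r.x,r.fun.reshape(-1,2)
    return func(*args, **kwargs)
    result = trf(vector_fun.fun, vector_fun.jac, x0, f0, J0, lb, ub, ftol, xtol,
                 gtol, max_nfev, x_scale, loss_function, tr_sol
[... 952 characters left out ...]
]
                                    ^^^^^^^
    f = np.atleast_1d(self.fun(x, *self.args, **self.kwargs))
                      ~~~~~~~~^^^^^^^^^^^^^^^^^^^^^^^^^^^^^^
    return np.atleast_1d(self.fun(x))
                         ~~~~~~~~^^^
    return self.f(x, *self.args, **self.kwargs)
           ~~~~~~^^^^^^^^^^^^^^^^^^^^^^^^^^^^^^
  File "h.py", line 13, in f
    def f(v): return np.concatenate([(proj(n,world(v,np.array([l],float),z0))[0]-px) for n,l,px in obs])
                                      ~~~~^^^^^^^^^^^^^^^^^^^^^^^^^^^^^^^^^^^
  File "h.py", line 6, in proj
    p=env.camera_params(n); c=np.atleast_2d(X)@p["R"].T+p["t"]
ValueError: time passes only in moves, steps and waits
```

```bash
sed -i 's/^def proj/_P={}\ndef par(n):\n    if n not in _P:_P[n]=env.camera_params(n)\n    return _P[n]\ndef proj/; s/p=env.camera_params(n); c=/p=par(n); c=/; s/loss=.soft_l1.)/loss="soft_l1",x_scale=[100,100,1])/' h.py
sed -i 's/p=env.camera_params/p=par/; s/(450,0,-.1)/(567,35,-.13)/g; s/(450,-250/(540,-200/' f1.py; python3 f1.py
```

```text
side [ 578.14988505 -846.9025529   712.67028087]
top [ 501.71773956   27.53841074 1096.76117001]
plate both [ 5.67448e+02  3.55220e+01 -1.31000e-01] rms px 0.73
[[-0.8, -0.5], [0.7, 0.1], [-1.1, 0.8], [2.0, 0.5], [0.2, 0.0], [0.1, -0.4], [0.3, -0.1], [-0.3, -0.7], [0.4, 1.1]]
plate top [ 5.68137e+02  3.58360e+01 -1.36000e-01] rms px 0.92
plate side [ 5.67025e+02  3.53630e+01 -1.28000e-01] rms px 0.45
housing both [ 5.82455e+02  3.69360e+01 -1.30000e-01] rms px 0.56
[[-1.2, -0.5], [0.4, -0.5], [0.3, -0.4], [-1.2, 0.1], [-0.6, 0.4], [-0.4, -0.1], [-0.3, 0.6], [0.3, 1.0], [-0.0, -0.3], [-0.1, 0.2]]
housing top [ 5.81597e+02  3.58100e+01 -1.41000e-01] rms px 0.57
housing side [ 5.82912e+02  3.80980e+01 -1.26000e-01] rms px 0.35
lid both [ 5.70737e+02 -2.43281e+02 -4.91000e-01] rms px 0.42
[[-0.6, 0.1], [1.0, -0.3], [0.3, 0.1], [0.3, -0.6], [-0.2, 0.4], [-0.3, 0.2], [-0.6, -0.3], [0.2, -0.2]]
lid top [ 5.70860e+02 -2.41905e+02 -5.16000e-01] rms px 0.44
lid side [ 5.70748e+02 -2.43362e+02 -4.86000e-01] rms px 0.34
```

```bash
cat > go.py <<'E'
# plan: python3 go.py x y z jawyaw -> suggested rows to reach target (world TCP), tool down
import sys; from h import *
def plan(x,y,z,yaw,n=5,p=None,R=None,vmax=4.8,wmax=.14):
    s=env.state(); p=s["ee_pos"] if p is None else p; R=Ro.from_quat(s["eef_rot"]).as_matrix() if R is None else R
    best=None
    for k in(0,np.pi):
        a=yaw+k; X=np.array([np.cos(a),np.sin(a),0]);Y=np.array([0,0,-1.]);T=np.c_[X,Y,np.cross(X,Y)]
        w=Ro.from_matrix(R.T@T).as_rotvec()
        if best is None or np.linalg.norm(w)<np.linalg.norm(best[1]):best=(T,w)
    if len(sys.argv)>5 and sys.argv[5]=="flip":
        pass
    T=best[0]; tgt=np.array([x,y,z])
    for i in range(n):
        w=Ro.from_matrix(R.T@T).as_rotvec(); d=R.T@(tgt-p)/10
        dl=np.linalg.norm(d); wl=np.linalg.norm(w); k=max(dl/vmax,wl/wmax,1e-9)
        f=1/max(k,1)
        print([round(v,2) for v in d*f],[round(v,3) for v in w*f],"left cm %.2f rad %.3f"%(dl,wl))
        p=p+R@(d*f)*10; R=R@Ro.from_rotvec(w*f).as_matrix()
def show():
    s=env.state();R=Ro.from_quat(s["eef_rot"]).as_matrix()
    print("t%.2f"%s["clock"],"pos",s["ee_pos"].round(1),"jawyaw %.4f"%np.arctan2(R[1,0],R[0,0]),"toolY",R[:,1].round(4),"F",s["wrist_force"].round(1),"open %.1f"%s["opening"],"q",s["joint_pos"].round(2))
PL=np.array([567.45,35.5,-.131])
def pl(x,y,z): return world(PL,[x,y,z])[0]
def inpl(X): c,s=np.cos(PL[2]),np.sin(PL[2]);d=np.array(X)[:2]-PL[:2];return np.array([c*d[0]+s*d[1],-s*d[0]+c*d[1]])
if __name__=="__main__":
    a=sys.argv[1:]
    show(); print("in plate",inpl(env.state()["ee_pos"]).round(1))
    if a and a[0]=="p": v=pl(*map(float,a[1:4])); plan(*v,PL[2]+float(a[4])); print("target",v.round(1))
    elif a: plan(*map(float,a[:4]))
E
python3 go.py p -40 4 120 1.5708
```

```text
t0.10 pos [ 152.  -502.1  199.1] jawyaw -1.2770 toolY [-2.0e-04  1.3e-03 -1.0e+00] F [-0.   0.5 -0.6] open 85.5 q [-1.42  0.34  1.52 -0.    1.28 -0.15]
in plate [-341.7 -587.3]
[np.float64(-2.97), np.float64(0.57), np.float64(3.72)] [np.float64(0.0), np.float64(0.031), np.float64(-0.0)] left cm 66.85 rad 0.425
[np.float64(-3.09), np.float64(0.57), np.float64(3.63)] [np.float64(0.0), np.float64(0.031), np.float64(-0.0)] left cm 62.05 rad 0.394
[np.float64(-3.2), np.float64(0.57), np.float64(3.54)] [np.float64(0.0), np.float64(0.031), np.float64(-0.0)] left cm 57.25 rad 0.364
[np.float64(-3.3), np.float64(0.57), np.float64(3.44)] [np.float64(0.0), np.float64(0.031), np.float64(-0.0)] left cm 52.45 rad 0.333
[np.float64(-3.41), np.float64(0.57), np.float64(3.33)] [np.float64(0.0), np.float64(0.031), np.float64(-0.0)] left cm 47.65 rad 0.303
target [528.3  44.7 120. ]
```

```bash
python3 -m pendant '[[[-3,0.5,3.7],[0,0.03,0],5],[[-3.1,0.5,3.6],[0,0.03,0],5],[[-3.2,0.5,3.5],[0,0.03,0],5],[[-3.3,0.5,3.4],[0,0.03,0],5],[[-3.4,0.5,3.3],[0,0.03,0],5]]' 40; python3 go.py p -40 4 120 1.5708
```

```text
clock: 0.6
ee_pos: [286.4, -304.0, 171.3]
eef_rot: [-0.531, 0.468, -0.466, 0.531]
wrist_force: [0.5, -0.7, 0.7]
opening: 50.1
t0.60 pos [ 286.4 -304.   171.3] jawyaw -1.4426 toolY [-0.0012  0.0015 -1.    ] F [ 0.5 -0.7  0.7] open 50.1 q [-1.    0.18  1.84 -0.    1.13  0.44]
in plate [-234.3 -373.3]
[np.float64(-3.54), np.float64(0.58), np.float64(3.19)] [np.float64(0.0), np.float64(0.029), np.float64(-0.0)] left cm 42.75 rad 0.259
[np.float64(-3.63), np.float64(0.58), np.float64(3.09)] [np.float64(0.0), np.float64(0.029), np.float64(-0.0)] left cm 37.95 rad 0.230
[np.float64(-3.72), np.float64(0.58), np.float64(2.98)] [np.float64(0.0), np.float64(0.029), np.float64(-0.0)] left cm 33.15 rad 0.201
[np.float64(-3.8), np.float64(0.58), np.float64(2.87)] [np.float64(0.0), np.float64(0.029), np.float64(-0.0)] left cm 28.35 rad 0.172
[np.float64(-3.88), np.float64(0.58), np.float64(2.76)] [np.float64(0.0), np.float64(0.029), np.float64(-0.0)] left cm 23.55 rad 0.143
target [528.3  44.7 120. ]
```

```bash
python3 -m pendant '[[[-3.5,0.6,3.2],[0,0.03,0],5],[[-3.6,0.6,3.1],[0,0.03,0],5],[[-3.7,0.6,3.0],[0,0.03,0],5],[[-3.8,0.6,2.9],[0,0.03,0],5],[[-3.9,0.6,2.8],[0,0.03,0],5]]'; python3 go.py p -40 4 120 1.5708
```

```text
clock: 1.1
ee_pos: [427.2, -100.6, 140.2]
eef_rot: [-0.492, 0.508, -0.507, 0.492]
wrist_force: [0.6, -0.8, -0.1]
opening: 50.1
t1.10 pos [ 427.2 -100.6  140.2] jawyaw -1.6010 toolY [-0.001   0.0013 -1.    ] F [ 0.6 -0.8 -0.1] open 50.1 q [-0.41  0.25  1.84  0.    1.06  1.19]
in plate [-121.3 -153.2]
[np.float64(-3.99), np.float64(0.55), np.float64(2.6)] [np.float64(0.0), np.float64(0.027), np.float64(-0.0)] left cm 17.81 rad 0.101
[np.float64(-4.06), np.float64(0.55), np.float64(2.5)] [np.float64(0.0), np.float64(0.027), np.float64(-0.0)] left cm 13.01 rad 0.074
[np.float64(-4.13), np.float64(0.55), np.float64(2.38)] [np.float64(0.0), np.float64(0.027), np.float64(-0.0)] left cm 8.21 rad 0.046
[np.float64(-2.98), np.float64(0.39), np.float64(1.62)] [np.float64(0.0), np.float64(0.019), np.float64(-0.0)] left cm 3.41 rad 0.019
[np.float64(-0.0), np.float64(0.0), np.float64(-0.0)] [np.float64(-0.0), np.float64(0.0), np.float64(0.0)] left cm 0.00 rad 0.000
target [528.3  44.7 120. ]
```

```bash
python3 -m pendant '[[[-3.9,0.6,2.8],[0,0.03,0],5],[[-3.9,0.6,2.7],[0,0.03,0],5],[[-3.9,0.6,2.6],[0,0.03,0],5],[[-3.9,0.6,2.4],[0,0.02,0],5],[[-1,0,1],[0,0,0],5]]'; python3 go.py p -42 4 100 1.5708
```

```text
clock: 1.6
ee_pos: [558.8, 67.3, 113.1]
eef_rot: [-0.464, 0.535, -0.533, 0.463]
wrist_force: [-0.2, -0.5, -0.7]
opening: 49.9
t1.60 pos [558.8  67.3 113.1] jawyaw -1.7117 toolY [-0.0035  0.0018 -1.    ] F [-0.2 -0.5 -0.7] open 49.9 q [-0.02  0.49  1.54  0.    1.11  1.69]
in plate [-12.7  30.4]
[np.float64(2.67), np.float64(1.31), np.float64(-2.9)] [np.float64(0.004), np.float64(-0.01), np.float64(-0.001)] left cm 4.15 rad 0.011
[np.float64(-0.0), np.float64(0.0), np.float64(-0.0)] [np.float64(0.0), np.float64(-0.0), np.float64(-0.0)] left cm 0.00 rad 0.000
[np.float64(0.0), np.float64(0.0), np.float64(0.0)] [np.float64(0.0), np.float64(-0.0), np.float64(0.0)] left cm 0.00 rad 0.000
[np.float64(0.0), np.float64(0.0), np.float64(0.0)] [np.float64(0.0), np.float64(-0.0), np.float64(0.0)] left cm 0.00 rad 0.000
[np.float64(0.0), np.float64(0.0), np.float64(0.0)] [np.float64(0.0), np.float64(-0.0), np.float64(0.0)] left cm 0.00 rad 0.000
target [526.3  45.  100. ]
```

```bash
python3 -m pendant '[[[1.3,0.3,-1.6],[0.002,-0.01,0],5],[[1.35,0.3,-1.7],[0.002,0,0],5],[[0,1,0],[0,0,0],5],[[0,1,0],[0,0,0],5],[[0,0,0],[0,0,0],5]]'; python3 go.py p -42 4 20 1.5708
```

```text
clock: 2.1
ee_pos: [523.1, 48.8, 82.7]
eef_rot: [-0.468, 0.531, -0.529, 0.468]
wrist_force: [0.1, 0.3, -0.4]
opening: 49.9
t2.10 pos [523.1  48.8  82.7] jawyaw -1.6960 toolY [-0.0019  0.002  -1.    ] F [ 0.1  0.3 -0.4] open 49.9 q [-0.05  0.47  1.68  0.    0.99  1.64]
in plate [-45.7   7.4]
[np.float64(0.27), np.float64(4.78), np.float64(0.29)] [np.float64(0.002), np.float64(0.004), np.float64(-0.001)] left cm 6.29 rad 0.006
[np.float64(0.08), np.float64(1.49), np.float64(0.09)] [np.float64(0.001), np.float64(0.001), np.float64(-0.0)] left cm 1.49 rad 0.002
[np.float64(0.0), np.float64(0.0), np.float64(-0.0)] [np.float64(-0.0), np.float64(0.0), np.float64(0.0)] left cm 0.00 rad 0.000
[np.float64(0.0), np.float64(0.0), np.float64(0.0)] [np.float64(-0.0), np.float64(-0.0), np.float64(-0.0)] left cm 0.00 rad 0.000
[np.float64(0.0), np.float64(0.0), np.float64(0.0)] [np.float64(-0.0), np.float64(-0.0), np.float64(-0.0)] left cm 0.00 rad 0.000
target [526.3  45.   20. ]
```

```bash
python3 -m pendant '[[[0.2,2,0.1],[0,0.004,0],5],[[0.1,2,0.1],[0,0,0],5],[[0,1.5,0],[0,0,0],5],[[0,0.5,0],[0,0,0],5],[[0,0,0],[0,0,0],5]]'; python3 go.py p -42 4 20 1.5708
python3 - <<'E'
from h import *
crop(env.read_camera("side")[:,:,::-1],210,150,100,110,5,"pics/s1.png")
crop(env.read_camera("top")[:,:,::-1],215,190,110,100,5,"pics/t1.png")
E
```

```text
clock: 2.6
ee_pos: [528.5, 46.0, 20.6]
eef_rot: [-0.466, 0.532, -0.531, 0.467]
wrist_force: [0.8, -0.1, 0.4]
opening: 50.4
t2.60 pos [528.5  46.   20.6] jawyaw -1.7008 toolY [ 0.0013  0.0023 -1.    ] F [ 0.8 -0.1  0.4] open 50.4 q [-0.06  0.56  1.73  0.    0.85  1.64]
in plate [-40.    5.3]
[np.float64(0.13), np.float64(0.06), np.float64(-0.2)] [np.float64(-0.001), np.float64(0.001), np.float64(-0.002)] left cm 0.25 rad 0.003
[np.float64(0.0), np.float64(0.0), np.float64(0.0)] [np.float64(0.0), np.float64(-0.0), np.float64(0.0)] left cm 0.00 rad 0.000
[np.float64(0.0), np.float64(0.0), np.float64(0.0)] [np.float64(0.0), np.float64(-0.0), np.float64(0.0)] left cm 0.00 rad 0.000
[np.float64(0.0), np.float64(0.0), np.float64(0.0)] [np.float64(-0.0), np.float64(-0.0), np.float64(0.0)] left cm 0.00 rad 0.000
[np.float64(0.0), np.float64(0.0), np.float64(0.0)] [np.float64(-0.0), np.float64(-0.0), np.float64(0.0)] left cm 0.00 rad 0.000
target [526.3  45.   20. ]
```

View pics/s1.png

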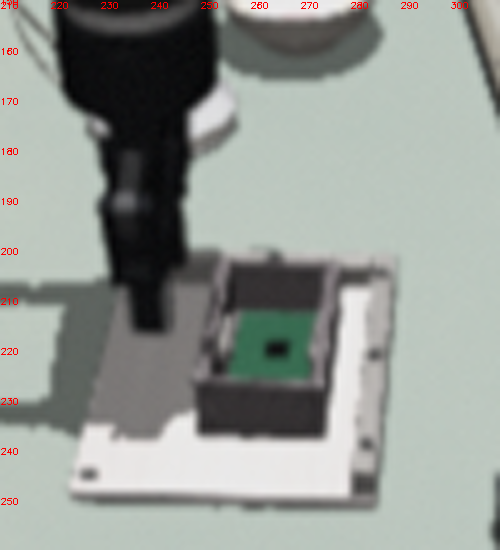

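View pics/t1.png

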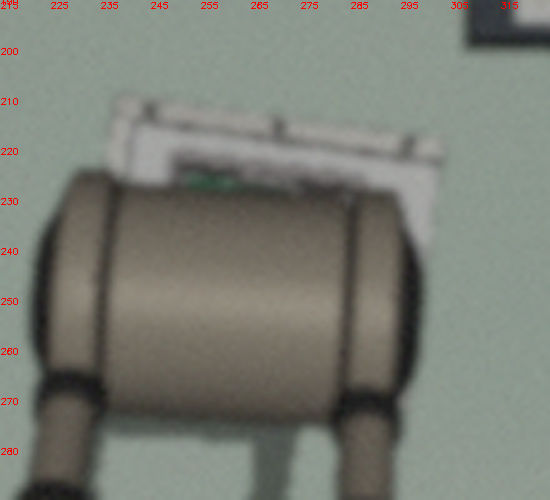

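The fingers at (240,215) are just behind the housing's -x face, whose edge is at about column 250. I'll push along tool z.

```bash
python3 -m pendant '[[[0,0,0.3],[0,0,0],5],[[0,0,0.3],[0,0,0],5],[[0,0,0.3],[0,0,0],5],[[0,0,0.3],[0,0,0],5],[[0,0,0.3],[0,0,0],5]]'; python3 go.py
```

```text
clock: 3.2
ee_pos: [547.0, 43.9, 24.5]
eef_rot: [0.464, -0.53, 0.533, -0.469]
wrist_force: [-0.3, 0.0, 0.2]
opening: 49.8
t3.20 pos [547.   43.9  24.5] jawyaw -1.7006 toolY [ 0.0081  0.0019 -1.    ] F [-0.3  0.   0.2] open 49.8 q [-0.06  0.58  1.68  0.    0.87  1.64]
in plate [-21.4   5.7]
```

```bash
python3 -m pendant '[[[0,0.1,0.2],[-0.004,0,0],5],[[0,0.1,0.1],[-0.004,0,0],5],[[0,0.1,0.1],[0,0,0],5],[[0,0.1,0.1],[0,0,0],5],[[0,0,0.1],[0,0,0],5]]'; python3 go.py p -10 4 20 1.5708|head -3
```

```text
clock: 3.7
ee_pos: [553.7, 43.0, 20.0]
eef_rot: [-0.466, 0.532, -0.53, 0.467]
wrist_force: [-0.3, 0.6, -0.7]
opening: 49.8
t3.70 pos [553.7  43.   20. ] jawyaw -1.7007 toolY [-7.e-04  3.e-03 -1.e+00] F [-0.3  0.6 -0.7] open 49.8 q [-0.06  0.6   1.66  0.    0.89  1.64]
in plate [-14.6   5.6]
[np.float64(0.16), np.float64(-0.0), np.float64(0.46)] [np.float64(0.001), np.float64(0.001), np.float64(-0.003)] left cm 0.49 rad 0.003
```

```bash
python3 -m pendant '[[[0,0,0.2],[0,0,0],5],[[0,0,0.1],[0,0,0],5],[[0,0,0.1],[0,0,0],5],[[0,0,0.1],[0,0,0],5],[[0,0,0.1],[0,0,0],5]]'; python3 go.py 
python3 - <<'E'
from h import *
crop(env.read_camera("side")[:,:,::-1],210,150,100,110,5,"pics/s2.png")
E
```

```text
clock: 4.2
ee_pos: [560.0, 42.2, 19.9]
eef_rot: [-0.466, 0.532, -0.53, 0.467]
wrist_force: [0.9, -0.6, -0.8]
opening: 50.1
t4.20 pos [560.   42.2  19.9] jawyaw -1.7006 toolY [-0.001   0.0031 -1.    ] F [ 0.9 -0.6 -0.8] open 50.1 q [-0.06  0.61  1.64  0.    0.9   1.64]
in plate [-8.3  5.7]
```

View pics/s2.png

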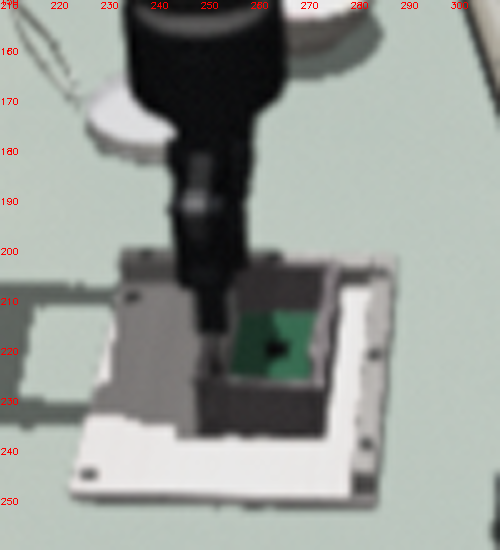

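```bash
python3 - <<'E'
from h import *
from go import pl,inpl
print(proj("side",[560,42.2,20]),"pads", proj("side",[560-3.3,42.2-25,22]),proj("side",[560+3.3,42.2+25,22]))
for X in [pl(-17.3,-48,46),pl(-17.3,55,46),pl(-17.3,-48,10)]: print(proj("side",X))
im=env.read_camera("side")[:,:,::-1]
crop(cv2.convertScaleAbs(im,alpha=1.6,beta=20),230,190,55,55,10,"pics/s3.png")
E
```

```text
[[254.8029448  220.56121989]] pads [[253.66730226 226.10997246]] [[255.81633275 213.99939406]]
[[248.13607868 225.65619581]]
[[252.89052692 201.06885753]]
[[249.05731082 236.95645804]]
```

View pics/s3.png

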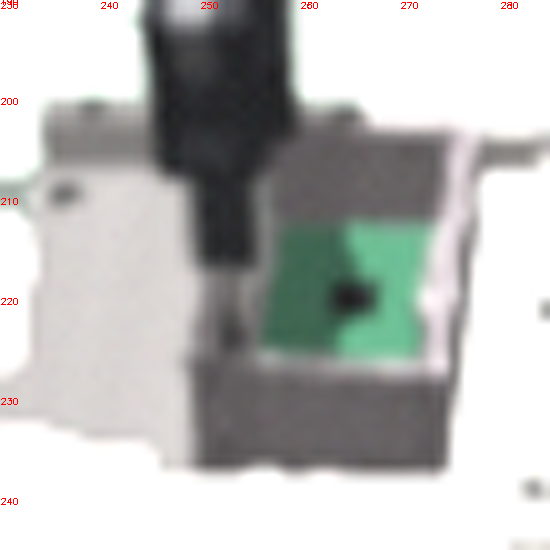

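```bash
python3 - <<'E'
from h import *
for z in(20,30,40,50,60):
    print(z,"s1",proj("side",[525.2,46-25,z]).round(1),proj("side",[525.2,46-35,z]).round(1),"s2",proj("side",[556.7,17,z]).round(1),proj("side",[556.7,7,z]).round(1))
E
```

```text
20 s1 [[241.2 226.5]] [[241.2 229. ]] s2 [[253.7 226.8]] [[253.8 229.3]]
30 s1 [[240.9 223.4]] [[240.9 225.9]] s2 [[253.5 223.7]] [[253.6 226.2]]
40 s1 [[240.6 220.3]] [[240.6 222.7]] s2 [[253.3 220.5]] [[253.3 223. ]]
50 s1 [[240.3 217.1]] [[240.3 219.6]] s2 [[253.  217.4]] [[253.1 219.8]]
60 s1 [[240.  213.9]] [[240.  216.3]] s2 [[252.8 214.1]] [[252.9 216.6]]
```

```bash
python3 - <<'E'
from h import *
im=env.read_camera("side")[:,:,::-1]
crop(cv2.convertScaleAbs(im,alpha=2,beta=30),160,60,160,200,3,"pics/s4.png")
E
```

```text
(no output)
```

View pics/s4.png

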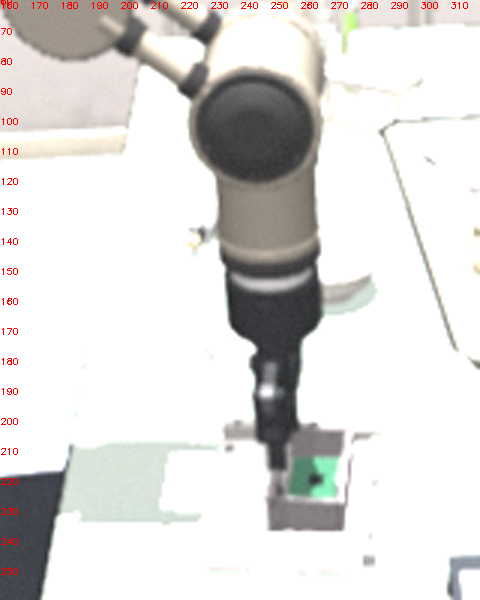

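The visible finger end at (252,216) implies about z=55, but the TCP reads 20, and I see no contact force. I'll back off to where both cameras see the fingers.

```bash
python3 -m pendant '[[[0,-3,-1],[0,0,0],5],[[0,-4,0],[0,0,0],5],[[4,-2,0],[0,0,0],5],[[4.5,0,0],[0,0,0],5],[[4.5,0,0],[0,0,0],5]]'; python3 go.py 560 -130 60 -1.5708
```

```text
clock: 4.85
ee_pos: [532.8, -84.1, 112.4]
eef_rot: [-0.469, 0.53, -0.528, 0.469]
wrist_force: [0.1, 0.1, -0.4]
opening: 49.9
t4.85 pos [532.8 -84.1 112.4] jawyaw -1.6910 toolY [-0.0021  0.0028 -1.    ] F [ 0.1  0.1 -0.4] open 49.9 q [-0.3   0.45  1.61  0.    1.08  1.39]
in plate [ -18.8 -123.1]
[np.float64(2.72), np.float64(3.35), np.float64(2.1)] [np.float64(0.001), np.float64(-0.077), np.float64(-0.002)] left cm 7.49 rad 0.120
[np.float64(1.61), np.float64(1.88), np.float64(1.05)] [np.float64(0.001), np.float64(-0.043), np.float64(-0.001)] left cm 2.69 rad 0.043
[np.float64(0.0), np.float64(-0.0), np.float64(-0.0)] [np.float64(-0.0), np.float64(-0.0), np.float64(-0.0)] left cm 0.00 rad 0.000
[np.float64(0.0), np.float64(0.0), np.float64(0.0)] [np.float64(0.0), np.float64(0.0), np.float64(0.0)] left cm 0.00 rad 0.000
[np.float64(0.0), np.float64(0.0), np.float64(0.0)] [np.float64(0.0), np.float64(0.0), np.float64(0.0)] left cm 0.00 rad 0.000
```

```bash
python3 -m pendant '[[[4,0,0],[0,0,0],5],[[4,0,0],[0,0,0],5],[[0,0,0],[0,0,0],5],[[0,0,0],[0,0,0],5],[[0,0,0],[0,0,0],5]]'; python3 - <<'E'
from h import *
from go import show
show()
for n in("side","top"):
    cv2.imwrite(f"pics/{n}5.png",cv2.convertScaleAbs(env.read_camera(n)[:,:,::-1],alpha=1.4,beta=10))
p=env.state()["ee_pos"]
for dy in(-32,0,32): print(dy,[ (n,proj(n,p+[0,dy,0]).round(1)) for n in("side","top")])
E
```

```text
clock: 5.35
ee_pos: [521.7, -171.6, 113.3]
eef_rot: [-0.467, 0.531, -0.53, 0.468]
wrist_force: [0.7, -0.1, -0.4]
opening: 50.3
t5.35 pos [ 521.7 -171.6  113.3] jawyaw -1.6974 toolY [ 1.e-04  9.e-04 -1.e+00] F [ 0.7 -0.1 -0.4] open 50.3 q [-0.46  0.47  1.58  0.    1.09  1.24]
-32 [('side', array([[235.8, 260.4]])), ('top', array([[363.8, 257.4]]))]
0 [('side', array([[236. , 249.7]])), ('top', array([[350.8, 257.3]]))]
32 [('side', array([[236.2, 239.5]])), ('top', array([[337.7, 257.3]]))]
```

View pics/side5.png

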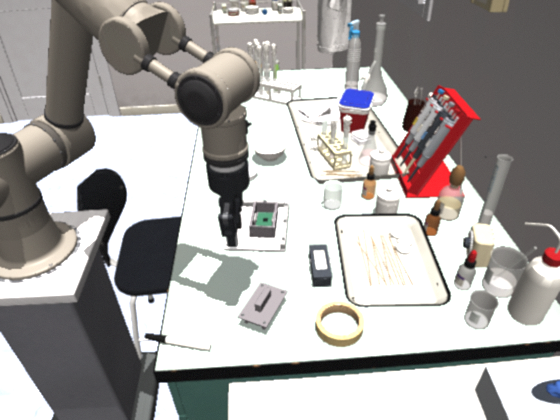

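View pics/top5.png

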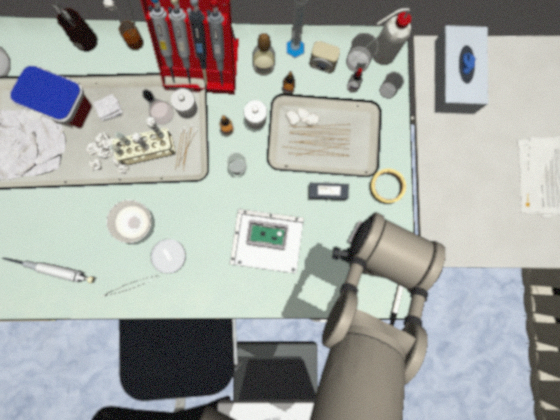

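```bash
python3 - <<'E'
from h import *
crop(cv2.imread("pics/side5.png"),195,180,70,80,8,"pics/s5c.png")
crop(cv2.imread("pics/top5.png"),320,225,60,50,10,"pics/t5c.png")
E
```

```text
(no output)
```

View pics/s5c.png

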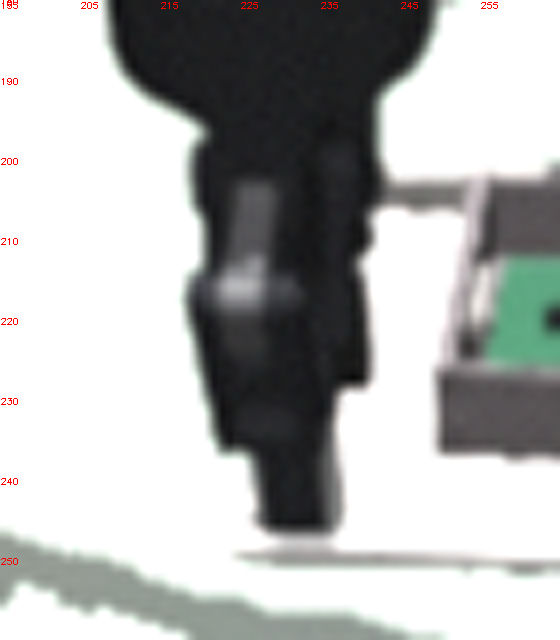

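View pics/t5c.png

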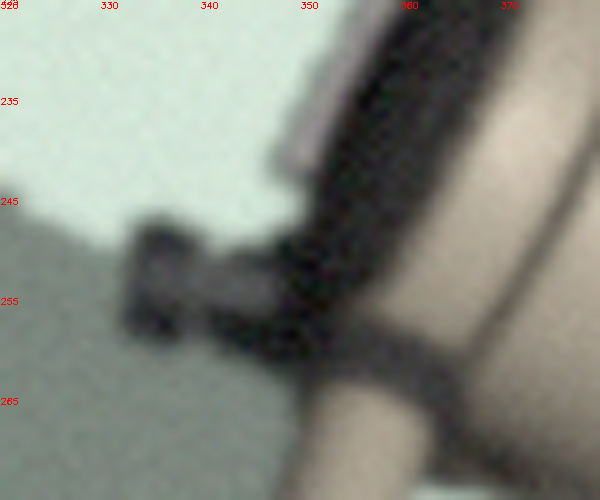

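```bash
python3 -m pendant '[[[0,0,0],[0,0,0],0],[[0,0,0],[0,0,0],0],[[0,0,0],[0,0,0],0],[[0,0,0],[0,0,0],0],[[0,0,0],[0,0,0],0]]'; python3 - <<'E'
from h import *
from go import show
show()
im=cv2.convertScaleAbs(env.read_camera("side")[:,:,::-1],alpha=1.4,beta=10)
crop(im,195,180,70,80,8,"pics/s6c.png")
p=env.state()["ee_pos"]
for dz in(0,20,40): print(dz,proj("side",p+[0,0,dz]).round(1),proj("side",p+[0,-14,dz]).round(1))
E
```

```text
clock: 5.95
ee_pos: [522.4, -167.6, 113.3]
eef_rot: [-0.469, 0.53, -0.529, 0.469]
wrist_force: [-0.4, 1.1, 0.1]
opening: -0.1
t5.95 pos [ 522.4 -167.6  113.3] jawyaw -1.6912 toolY [-2.0e-04  1.5e-03 -1.0e+00] F [-0.4  1.1  0.1] open -0.1 q [-0.45  0.47  1.58  0.    1.09  1.24]
0 [[236.3 248.6]] [[236.2 253.1]]
20 [[235.5 241.2]] [[235.4 245.7]]
40 [[234.7 233.6]] [[234.6 238.1]]
```

View pics/s6c.png

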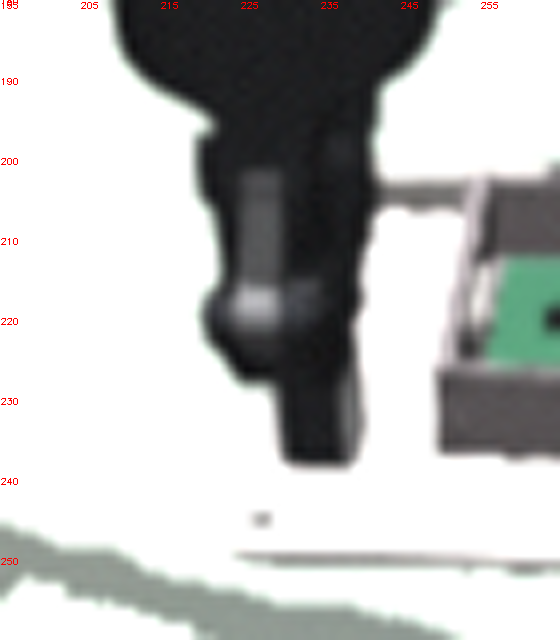

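The closed finger ends at (234.5,238), about 40 mm above the reported TCP. I'll descend carefully over bare table and use touch to settle the offset.

```bash
python3 -m pendant '[[[0,3,0],[0,0,0],0],[[0,3,0],[0,0,0],0],[[0,2,0],[0,0,0],0],[[0,0,0],[0,0,0],0],[[0,0,0],[0,0,0],0]]'; python3 - <<'E'
from h import *
from go import show
show()
im=cv2.convertScaleAbs(env.read_camera("side")[:,:,::-1],alpha=1.4,beta=10)
crop(im,195,200,75,80,7,"pics/s7c.png")
p=env.state()["ee_pos"]
for dz in(0,20,40): print(dz,proj("side",p+[0,0,dz]).round(1),proj("side",p+[0,-14,dz]).round(1))
E
```

```text
clock: 6.5
ee_pos: [524.1, -168.4, 32.7]
eef_rot: [0.468, -0.528, 0.53, -0.47]
wrist_force: [0.1, -0.3, 1.2]
opening: 0.1
t6.50 pos [ 524.1 -168.4   32.7] jawyaw -1.6914 toolY [ 3.8e-03 -5.0e-04 -1.0e+00] F [ 0.1 -0.3  1.2] open 0.1 q [-0.45  0.57  1.66  0.    0.9   1.24]
0 [[240.  276.5]] [[240.  281.2]]
20 [[239.3 269.9]] [[239.3 274.6]]
40 [[238.6 263.1]] [[238.6 267.8]]
```

View pics/s7c.png

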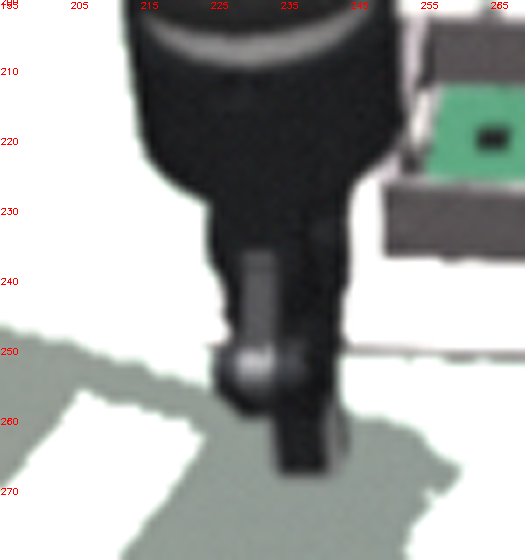

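```bash
python3 -m pendant '[[[0,2,0],[0,0,0],0],[[0,2,0],[0,0,0],0],[[0,0.5,0],[0,0,0],0],[[0,0.5,0],[0,0,0],0],[[0,0,0],[-0.003,0,0],0]]'; python3 go.py
```

```text
clock: 7.05
ee_pos: [528.9, -170.7, -11.8]
eef_rot: [0.467, -0.525, 0.533, -0.471]
wrist_force: [0.5, 0.0, -0.1]
opening: -0.3
t7.05 pos [ 528.9 -170.7  -11.8] jawyaw -1.6915 toolY [ 0.0115 -0.0053 -0.9999] F [ 0.5  0.  -0.1] open -0.3 q [-0.45  0.64  1.69  0.    0.8   1.24]
in plate [ -11.2 -209.5]
```

```bash
python3 go.py 526 -169 -25 -1.6914; python3 -m pendant '[[[0,0.4,0],[-0.008,0,0.006],0],[[0,0.3,0],[-0.004,0,0],0],[[0,0.3,0],[0,0,0],0],[[0,0.2,0],[0,0,0],0],[[0,0.2,0],[0,0,0],0]]'; python3 go.py
```

```text
t7.05 pos [ 528.9 -170.7  -11.8] jawyaw -1.6915 toolY [ 0.0115 -0.0053 -0.9999] F [ 0.5  0.  -0.1] open -0.3 q [-0.45  0.64  1.69  0.    0.8   1.24]
in plate [ -11.2 -209.5]
[np.float64(-0.14), np.float64(1.32), np.float64(-0.33)] [np.float64(-0.012), np.float64(-0.0), np.float64(0.004)] left cm 1.37 rad 0.013
[np.float64(-0.0), np.float64(-0.0), np.float64(0.0)] [np.float64(-0.0), np.float64(0.0), np.float64(-0.0)] left cm 0.00 rad 0.000
[np.float64(0.0), np.float64(0.0), np.float64(0.0)] [np.float64(0.0), np.float64(0.0), np.float64(0.0)] left cm 0.00 rad 0.000
[np.float64(0.0), np.float64(0.0), np.float64(0.0)] [np.float64(0.0), np.float64(0.0), np.float64(0.0)] left cm 0.00 rad 0.000
[np.float64(0.0), np.float64(0.0), np.float64(0.0)] [np.float64(0.0), np.float64(0.0), np.float64(0.0)] left cm 0.00 rad 0.000
clock: 7.55
ee_pos: [531.0, -171.7, -24.1]
eef_rot: [0.468, -0.529, 0.53, -0.47]
wrist_force: [-1.1, 0.9, 0.5]
opening: -0.1
t7.55 pos [ 531.  -171.7  -24.1] jawyaw -1.6914 toolY [ 3.7e-03  6.0e-04 -1.0e+00] F [-1.1  0.9  0.5] open -0.1 q [-0.45  0.67  1.68  0.    0.79  1.24]
in plate [  -9.1 -210.1]
```

```bash
python3 -m pendant '[[[0,0.3,0],[-0.004,0,0],0],[[0,0.2,0],[0,0,0],0],[[0,0.2,0],[0,0,0],0],[[0,0.1,0],[0,0,0],0],[[0,0.1,0],[0,0,0],0]]'; python3 go.py
```

```text
clock: 8.05
ee_pos: [530.9, -171.6, -31.5]
eef_rot: [-0.469, 0.529, -0.529, 0.469]
wrist_force: [-4.4, 1.4, 10.4]
opening: 0.0
t8.05 pos [ 530.9 -171.6  -31.5] jawyaw -1.6910 toolY [-6.e-04  8.e-04 -1.e+00] F [-4.4  1.4 10.4] open 0.0 q [-0.45  0.68  1.68  0.    0.78  1.24]
in plate [  -9.1 -210.1]
```

Contact at a reported z of -31 (10 N up), so the real finger end is about 31 mm above the reported TCP. I'll take a picture at this known height to check x and y.

```bash
python3 - <<'E'
from h import *
im=cv2.convertScaleAbs(env.read_camera("side")[:,:,::-1],alpha=1.4,beta=10)
crop(im,215,240,60,65,9,"pics/s8c.png")
p=env.state()["ee_pos"];p[2]=0
for dy in(-14,-7,0,14): print(dy,proj("side",p+[0,dy,0]).round(1),proj("side",p+[-11,dy,0]).round(1),proj("side",p+[11,dy,0]).round(1))
E
```

```text
-14 [[244.3 292.6]] [[239.3 292.9]] [[249.4 292.3]]
-7 [[244.3 290.3]] [[239.3 290.6]] [[249.3 290. ]]
0 [[244.3 287.9]] [[239.3 288.2]] [[249.3 287.6]]
14 [[244.3 283.3]] [[239.3 283.6]] [[249.2 283. ]]
```

View pics/s8c.png

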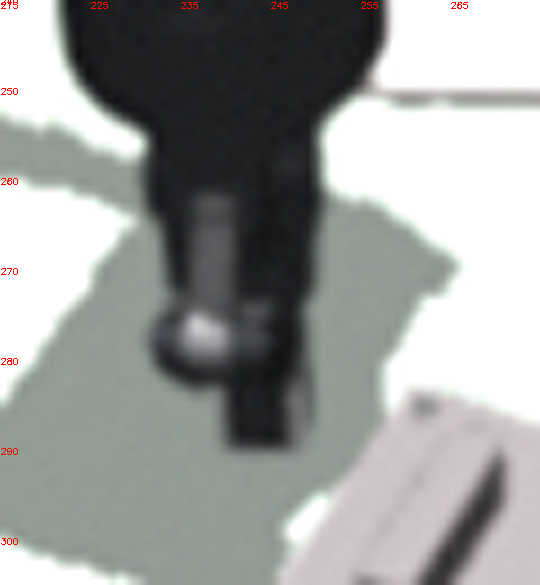

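```bash
python3 -m pendant '[[[0,-4,0],[0,0,0],5],[[-4,-4,-0.3],[0,0,0],5],[[-4.5,0,-0.5],[0,-0.005,0],5],[[-4.5,0,-0.5],[0,-0.005,0],5],[[-4,0,-0.3],[0,0,0],5]]'; python3 go.py p -45 4 -15 1.5708
```

```text
clock: 8.6
ee_pos: [536.8, -5.2, 48.4]
eef_rot: [0.468, -0.528, 0.529, -0.47]
wrist_force: [0.4, 0.5, -0.9]
opening: 50.0
t8.60 pos [536.8  -5.2  48.4] jawyaw -1.6903 toolY [ 3.e-03  7.e-04 -1.e+00] F [ 0.4  0.5 -0.9] open 50.0 q [-0.15  0.53  1.69  0.    0.92  1.54]
in plate [-25.1 -44.4]
[np.float64(-2.83), np.float64(3.7), np.float64(-1.14)] [np.float64(-0.002), np.float64(0.007), np.float64(-0.001)] left cm 8.22 rad 0.012
[np.float64(-2.02), np.float64(2.64), np.float64(-0.82)] [np.float64(-0.001), np.float64(0.005), np.float64(-0.0)] left cm 3.42 rad 0.005
[np.float64(0.0), np.float64(-0.0), np.float64(0.0)] [np.float64(0.0), np.float64(-0.0), np.float64(0.0)] left cm 0.00 rad 0.000
[np.float64(0.0), np.float64(0.0), np.float64(0.0)] [np.float64(0.0), np.float64(-0.0), np.float64(0.0)] left cm 0.00 rad 0.000
[np.float64(0.0), np.float64(0.0), np.float64(0.0)] [np.float64(0.0), np.float64(-0.0), np.float64(0.0)] left cm 0.00 rad 0.000
target [523.4  45.3 -15. ]
```

```bash
python3 -m pendant '[[[-2,0,-1.2],[0,0.01,0],5],[[-2.3,0,-1.1],[0,0.005,0],5],[[0,0,0],[0,0,0],5],[[0,1,0],[0,0,0],5],[[0,1,0],[0,0,0],5]]'; python3 go.py p -45 4 -15 1.5708
```

```text
clock: 9.1
ee_pos: [519.6, 47.0, 28.7]
eef_rot: [0.465, -0.529, 0.532, -0.469]
wrist_force: [-0.1, -1.0, 0.0]
opening: 50.3
t9.10 pos [519.6  47.   28.7] jawyaw -1.6984 toolY [ 0.0072  0.001  -1.    ] F [-0.1 -1.   0. ] open 50.3 q [-0.06  0.53  1.75  0.    0.85  1.64]
in plate [-48.9   5.2]
[np.float64(0.13), np.float64(4.37), np.float64(0.36)] [np.float64(-0.007), np.float64(0.003), np.float64(-0.002)] left cm 4.39 rad 0.008
[np.float64(0.0), np.float64(-0.0), np.float64(0.0)] [np.float64(-0.0), np.float64(0.0), np.float64(0.0)] left cm 0.00 rad 0.000
[np.float64(0.0), np.float64(0.0), np.float64(0.0)] [np.float64(-0.0), np.float64(0.0), np.float64(0.0)] left cm 0.00 rad 0.000
[np.float64(0.0), np.float64(0.0), np.float64(0.0)] [np.float64(-0.0), np.float64(0.0), np.float64(0.0)] left cm 0.00 rad 0.000
[np.float64(0.0), np.float64(0.0), np.float64(0.0)] [np.float64(-0.0), np.float64(0.0), np.float64(0.0)] left cm 0.00 rad 0.000
target [523.4  45.3 -15. ]
```

```bash
python3 -m pendant '[[[0,1.5,0],[-0.006,0.003,0],5],[[0,1,0],[-0.004,0,0],5],[[0,0.7,0],[0,0,0],5],[[0,0.3,0],[0,0,0],5],[[0,0,0],[0,0,0],5]]'; python3 go.py p -45 4 -15 1.5708|head -3
```

```text
clock: 9.6
ee_pos: [518.4, 44.1, -13.2]
eef_rot: [-0.467, 0.536, -0.53, 0.463]
wrist_force: [0.2, 0.7, -0.0]
opening: 50.1
t9.60 pos [518.4  44.1 -13.2] jawyaw -1.7062 toolY [-0.0094  0.0025 -1.    ] F [ 0.2  0.7 -0. ] open 50.1 q [-0.06  0.61  1.77  0.    0.77  1.64]
in plate [-49.8   2.1]
[np.float64(-0.19), np.float64(0.18), np.float64(0.48)] [np.float64(0.01), np.float64(-0.004), np.float64(-0.001)] left cm 0.55 rad 0.011
```

```bash
python3 -m pendant '[[[0,0.1,0.3],[0.006,-0.004,0],5],[[0,0,0.4],[0.003,0,0],5],[[0,0,0.4],[0,0,0],5],[[0,0,0.3],[0,0,0],5],[[0,0,0.2],[0,0,0],5]]'; python3 go.py p -10 4 -15 1.5708|head -3
```

```text
clock: 10.1
ee_pos: [536.8, 41.7, -12.9]
eef_rot: [0.465, -0.531, 0.532, -0.467]
wrist_force: [-0.1, -0.2, 0.4]
opening: 50.0
t10.10 pos [536.8  41.7 -12.9] jawyaw -1.7018 toolY [ 0.0034  0.0011 -1.    ] F [-0.1 -0.2  0.4] open 50.0 q [-0.07  0.62  1.73  0.    0.78  1.63]
in plate [-31.2   2.2]
[np.float64(-0.18), np.float64(0.22), np.float64(2.12)] [np.float64(-0.003), np.float64(-0.0), np.float64(-0.002)] left cm 2.14 rad 0.004
```

```bash
python3 -m pendant '[[[0,0.05,0.2],[-0.003,0,0],5],[[0,0,0.2],[0,0,0],5],[[0,0,0.2],[0,0,0],5],[[0,0,0.1],[0,0,0],5],[[0,0,0.1],[0,0,0],5]]'; python3 go.py p -10 4 -15 1.5708|head -3
```

```text
clock: 10.6
ee_pos: [541.9, 41.1, -13.5]
eef_rot: [-0.468, 0.534, -0.529, 0.465]
wrist_force: [-4.3, 0.6, 4.1]
opening: 50.4
t10.60 pos [541.9  41.1 -13.5] jawyaw -1.7014 toolY [-0.0071  0.002  -1.    ] F [-4.3  0.6  4.1] open 50.4 q [-0.07  0.64  1.71  0.    0.81  1.63]
in plate [-26.1   2.2]
[np.float64(-0.18), np.float64(0.14), np.float64(1.61)] [np.float64(0.007), np.float64(0.0), np.float64(-0.001)] left cm 1.63 rad 0.007
```

```bash
python3 -m pendant '[[[0,-0.1,0.2],[0.005,0,0],5],[[0,-0.05,0.2],[0.003,0,0],5],[[0,0,0.2],[0,0,0],5],[[0,0,0.2],[0,0,0],5],[[0,0,0.2],[0,0,0],5]]'; python3 go.py p -10 4 -13 1.5708|head -3
```

```text
clock: 11.1
ee_pos: [551.3, 39.9, -12.5]
eef_rot: [-0.466, 0.532, -0.531, 0.466]
wrist_force: [-3.1, 0.4, 1.2]
opening: 49.9
t11.10 pos [551.3  39.9 -12.5] jawyaw -1.7012 toolY [-9.0e-04  1.1e-03 -1.0e+00] F [-3.1  0.4  1.2] open 49.9 q [-0.07  0.64  1.68  0.    0.81  1.63]
in plate [-16.5   2.3]
[np.float64(-0.17), np.float64(0.05), np.float64(0.65)] [np.float64(0.001), np.float64(0.001), np.float64(-0.001)] left cm 0.68 rad 0.002
```

Steady sliding at about 3 N. I'll continue to the fence.

```bash
python3 -m pendant '[[[0,0,0.2],[0,0,0],5],[[0,0,0.15],[0,0,0],5],[[0,0,0.15],[0,0,0],5],[[0,0,0.1],[0,0,0],5],[[0,0,0.1],[0,0,0],5]]'; python3 go.py p -10 4 -13 1.5708|head -3
```

```text
clock: 11.6
ee_pos: [554.8, 39.5, -12.5]
eef_rot: [-0.468, 0.534, -0.529, 0.464]
wrist_force: [-6.7, 1.6, 5.4]
opening: 50.2
t11.60 pos [554.8  39.5 -12.5] jawyaw -1.7014 toolY [-0.01    0.002  -0.9999] F [-6.7  1.6  5.4] open 50.2 q [-0.07  0.65  1.67  0.    0.83  1.63]
in plate [-13.1   2.3]
[np.float64(-0.17), np.float64(0.05), np.float64(0.31)] [np.float64(0.01), np.float64(0.0), np.float64(-0.001)] left cm 0.36 rad 0.010
```

```bash
python3 -m pendant '[[[0,-0.05,0.2],[0.008,0,0],5],[[0,0,0.2],[0.004,0,0],5],[[0,0,0.2],[0,0,0],5],[[0,0,0.2],[0,0,0],5],[[0,0,0.2],[0,0,0],5]]'; python3 go.py p -10 4 -13 1.5708|head -3
```

```text
clock: 12.1
ee_pos: [554.3, 39.6, -12.7]
eef_rot: [-0.471, 0.537, -0.526, 0.461]
wrist_force: [-11.5, 1.9, 8.5]
opening: 50.0
t12.10 pos [554.3  39.6 -12.7] jawyaw -1.7024 toolY [-0.0201  0.0025 -0.9998] F [-11.5   1.9   8.5] open 50.0 q [-0.07  0.66  1.66  0.    0.85  1.63]
in plate [-13.5   2.4]
[np.float64(-0.16), np.float64(0.03), np.float64(0.35)] [np.float64(0.02), np.float64(-0.001), np.float64(0.0)] left cm 0.39 rad 0.020
```

```bash
python3 -m pendant '[[[0,0,-0.3],[0.01,0,0],5],[[0,0,-0.3],[0.008,0,0],5],[[0,0,-0.3],[0,0,0],5],[[0,0,-0.2],[0,0,0],5],[[0,0,0],[0,0,0],5]]';python3 - <<'E'
from h import *
im=cv2.convertScaleAbs(env.read_camera("side")[:,:,::-1],alpha=1.4,beta=10)
crop(im,220,190,75,65,9,"pics/s9c.png")
E
python3 go.py p -30 4 -15 1.5708|head -3
```

```text
clock: 12.6
ee_pos: [546.2, 40.7, -11.8]
eef_rot: [0.464, -0.53, 0.533, -0.468]
wrist_force: [-0.0, -0.2, 0.1]
opening: 49.9
t12.65 pos [546.4  40.7 -11.8] jawyaw -1.7027 toolY [ 6.5e-03 -6.0e-04 -1.0e+00] F [0.2 0.4 0.1] open 50.1 q [-0.07  0.63  1.71 -0.    0.8   1.64]
in plate [-21.5   2.4]
[np.float64(-0.16), np.float64(0.32), np.float64(-0.85)] [np.float64(-0.006), np.float64(-0.001), np.float64(-0.0)] left cm 0.92 rad 0.007
```

View pics/s9c.png

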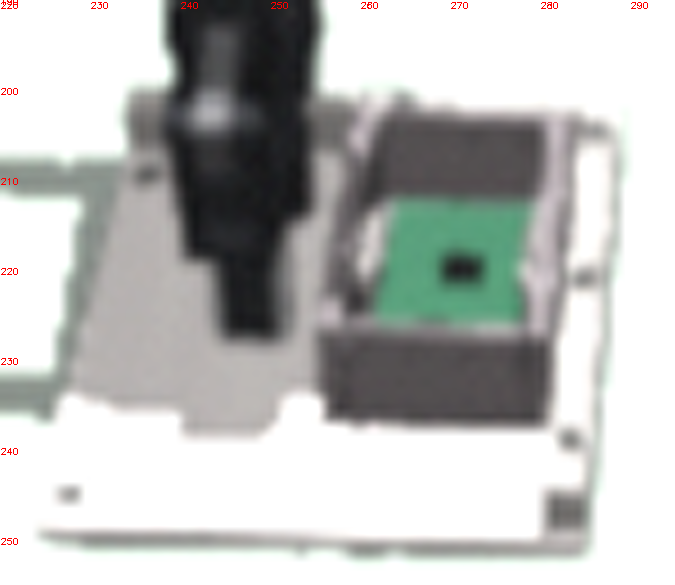

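```bash
python3 -m pendant '[[[0,-3,-0.5],[-0.004,0,0],0],[[2,-3,0],[0,0,0],0],[[3.5,0,1.5],[0,0,0],0],[[2.5,0,2],[0,0,0],0],[[0,0,0],[0,0,0],0]]';python3 go.py p 32 -85 -15 1.5708
```

```text
clock: 13.15
ee_pos: [567.4, -44.9, 50.8]
eef_rot: [0.466, -0.53, 0.533, -0.468]
wrist_force: [-0.1, -0.7, -0.2]
opening: -0.4
t13.15 pos [567.4 -44.9  50.8] jawyaw -1.6998 toolY [ 0.0048 -0.0015 -1.    ] F [-0.1 -0.7 -0.2] open -0.4 q [-0.21  0.57  1.59 -0.    0.97  1.49]
in plate [ 10.4 -79.7]
[np.float64(0.36), np.float64(4.56), np.float64(1.47)] [np.float64(-0.003), np.float64(0.001), np.float64(0.001)] left cm 6.95 rad 0.005
[np.float64(0.16), np.float64(2.04), np.float64(0.66)] [np.float64(-0.002), np.float64(0.001), np.float64(0.0)] left cm 2.15 rad 0.002
[np.float64(0.0), np.float64(-0.0), np.float64(-0.0)] [np.float64(0.0), np.float64(0.0), np.float64(-0.0)] left cm 0.00 rad 0.000
[np.float64(0.0), np.float64(0.0), np.float64(0.0)] [np.float64(0.0), np.float64(0.0), np.float64(0.0)] left cm 0.00 rad 0.000
[np.float64(0.0), np.float64(0.0), np.float64(0.0)] [np.float64(0.0), np.float64(0.0), np.float64(0.0)] left cm 0.00 rad 0.000
target [588.1 -53.  -15. ]
```

```bash
python3 -m pendant '[[[0.5,0.5,1],[0,0,0],0],[[0.2,1.5,1],[-0.003,0,0],0],[[0,1.5,0],[0,0,0],0],[[0,1.2,0],[0,0,0],0],[[0,0.5,0],[0,0,0],0]]';python3 go.py p 32 -85 -13 1.5708|head -3
```

```text
clock: 13.65
ee_pos: [589.0, -54.3, -3.9]
eef_rot: [0.466, -0.53, 0.532, -0.467]
wrist_force: [-0.5, -0.5, -1.0]
opening: -0.0
t13.65 pos [589.  -54.3  -3.9] jawyaw -1.6994 toolY [ 3.1e-03 -9.0e-04 -1.0e+00] F [-0.5 -0.5 -1. ] open -0.0 q [-0.22  0.68  1.57 -0.    0.89  1.48]
in plate [ 33.  -86.2]
[np.float64(-0.12), np.float64(0.91), np.float64(-0.11)] [np.float64(-0.003), np.float64(0.002), np.float64(0.001)] left cm 0.92 rad 0.004
```

```bash
python3 -m pendant '[[[-0.3,0.5,0],[-0.003,0.002,0],0],[[-0.4,0.3,0],[0,0,0],0],[[-0.4,0,0],[0,0,0],0],[[-0.4,0,0],[0,0,0],0],[[-0.3,0,0],[0,0,0],0]]';python3 go.py p 32 -35 -13 1.5708|head -3
```

```text
clock: 14.15
ee_pos: [591.4, -34.0, -12.6]
eef_rot: [-0.467, 0.531, -0.531, 0.466]
wrist_force: [-0.7, -0.3, 0.0]
opening: 0.2
t14.15 pos [591.4 -34.  -12.6] jawyaw -1.7006 toolY [-7.e-04 -2.e-04 -1.e+00] F [-0.7 -0.3  0. ] open 0.2 q [-0.19  0.7   1.57 -0.    0.88  1.51]
in plate [ 32.8 -65.8]
[np.float64(-3.08), np.float64(0.04), np.float64(-0.08)] [np.float64(0.001), np.float64(0.001), np.float64(0.0)] left cm 3.08 rad 0.001
```

```bash
python3 -m pendant '[[[-0.2,0,0],[0,0,0],0],[[-0.2,0,0],[0,0,0],0],[[-0.2,0,0],[0,0,0],0],[[-0.2,0,0],[0,0,0],0],[[-0.2,0,0],[0,0,0],0]]';python3 go.py p 32 -35 -13 1.5708|head -3; python3 -m pendant '[[[-0.2,0,0],[0,0,0],0],[[-0.2,0,0],[0,0,0],0],[[-0.2,0,0],[0,0,0],0],[[-0.2,0,0],[0,0,0],0],[[-0.2,0,0],[0,0,0],0]]';python3 go.py p 32 -35 -13 1.5708|head -3
```

```text
clock: 14.65
ee_pos: [593.1, -24.0, -11.8]
eef_rot: [0.467, -0.531, 0.532, -0.466]
wrist_force: [-0.1, -2.7, -0.6]
opening: -0.0
t14.65 pos [593.1 -24.  -11.8] jawyaw -1.7001 toolY [ 4.0e-04 -1.7e-03 -1.0e+00] F [-0.1 -2.7 -0.6] open -0.0 q [-0.17  0.7   1.56 -0.    0.88  1.53]
in plate [ 33.2 -55.6]
[np.float64(-2.07), np.float64(0.12), np.float64(-0.11)] [np.float64(-0.001), np.float64(0.002), np.float64(0.002)] left cm 2.07 rad 0.002
clock: 15.15
ee_pos: [594.4, -13.8, -11.8]
eef_rot: [0.467, -0.531, 0.532, -0.466]
wrist_force: [-0.0, -1.9, -0.8]
opening: 0.0
t15.15 pos [594.4 -13.8 -11.8] jawyaw -1.7005 toolY [ 3.0e-04 -2.1e-03 -1.0e+00] F [-0.  -1.9 -0.8] open 0.0 q [-0.15  0.7   1.56 -0.    0.88  1.55]
in plate [ 33.2 -45.3]
[np.float64(-1.03), np.float64(0.12), np.float64(-0.11)] [np.float64(-0.001), np.float64(0.001), np.float64(0.002)] left cm 1.04 rad 0.003
```

```bash
python3 -m pendant '[[[-0.2,0,0],[0,0,0],0],[[-0.2,0,0],[0,0,0],0],[[-0.2,0,0],[0,0,0],0],[[-0.15,0,0],[0,0,0],0],[[-0.1,0,0],[0,0,0],0]]';python3 go.py p 32 -35 -13 1.5708|head -3; python3 -m pendant '[[[-0.1,0,0],[0,0,0],0],[[-0.1,0,0],[0,0,0],0],[[-0.1,0,0],[0,0,0],0],[[-0.1,0,0],[0,0,0],0],[[-0.1,0,0],[0,0,0],0]]';python3 go.py p 32 -35 -13 1.5708|head -3
```

```text
clock: 15.65
ee_pos: [594.4, -8.1, -11.7]
eef_rot: [0.469, -0.53, 0.532, -0.465]
wrist_force: [-1.8, -5.7, 0.8]
opening: -0.2
t15.65 pos [594.4  -8.1 -11.7] jawyaw -1.6990 toolY [-0.0025 -0.0074 -1.    ] F [-1.8 -5.7  0.8] open -0.2 q [-0.14  0.7   1.56 -0.01  0.89  1.57]
in plate [ 32.4 -39.7]
[np.float64(-0.47), np.float64(0.12), np.float64(-0.04)] [np.float64(0.002), np.float64(0.003), np.float64(0.008)] left cm 0.49 rad 0.008
clock: 16.15
ee_pos: [594.2, -8.5, -11.6]
eef_rot: [0.471, -0.528, 0.534, -0.462]
wrist_force: [-1.7, -7.1, 0.5]
opening: 0.4
t16.15 pos [594.2  -8.5 -11.6] jawyaw -1.6991 toolY [-0.0045 -0.0145 -0.9999] F [-1.7 -7.1  0.5] open 0.4 q [-0.13  0.7   1.56 -0.02  0.89  1.58]
in plate [ 32.3 -40.1]
[np.float64(-0.51), np.float64(0.13), np.float64(-0.03)] [np.float64(0.003), np.float64(0.003), np.float64(0.015)] left cm 0.53 rad 0.015
```

```bash
python3 -m pendant '[[[-0.2,0,0],[0,0,0.006],0],[[-0.2,0,0],[0,0,0.006],0],[[-0.2,0,0],[0,0,0.004],0],[[-0.2,0,0],[0,0,0],0],[[-0.2,0,0],[0,0,0],0]]';python3 go.py p 32 -35 -13 1.5708|head -3; python3 -m pendant '[[[0.2,0,0],[0,0,0.01],0],[[0.3,0,0],[0,0,0.005],0],[[0.3,0,0],[0,0,0],0],[[0.3,0,0],[0,0,0],0],[[0.3,0,0],[0,0,0],0]]';python3 go.py p 32 -35 -13 1.5708|head -3
python3 - <<'E'
from h import *
im=cv2.convertScaleAbs(env.read_camera("side")[:,:,::-1],alpha=1.1,beta=0)
crop(im,220,180,80,65,9,"pics/s10c.png")
im=cv2.convertScaleAbs(env.read_camera("top")[:,:,::-1],alpha=1.1,beta=0)
crop(im,225,200,90,75,8,"pics/t10c.png")
E
```

```text
clock: 16.65
ee_pos: [594.2, -8.1, -11.4]
eef_rot: [0.471, -0.529, 0.532, -0.463]
wrist_force: [-2.1, -11.8, -0.2]
opening: -0.0
t16.65 pos [594.2  -8.1 -11.4] jawyaw -1.6986 toolY [-0.0056 -0.0107 -0.9999] F [ -2.1 -11.8  -0.2] open -0.0 q [-0.14  0.7   1.55 -0.01  0.89  1.57]
in plate [ 32.2 -39.7]
[np.float64(-0.47), np.float64(0.16), np.float64(-0.02)] [np.float64(0.004), np.float64(0.003), np.float64(0.011)] left cm 0.50 rad 0.013
clock: 17.15
ee_pos: [592.8, -21.4, -11.0]
eef_rot: [-0.466, 0.533, -0.529, 0.468]
wrist_force: [0.5, -0.3, -1.0]
opening: -0.3
t17.15 pos [592.8 -21.4 -11. ] jawyaw -1.6988 toolY [-0.0025  0.0065 -1.    ] F [ 0.5 -0.3 -1. ] open -0.3 q [-0.17  0.7   1.56  0.01  0.89  1.53]
in plate [ 32.5 -53.1]
[np.float64(-1.81), np.float64(0.21), np.float64(-0.05)] [np.float64(0.003), np.float64(0.003), np.float64(-0.006)] left cm 1.83 rad 0.008
```

View pics/s10c.png

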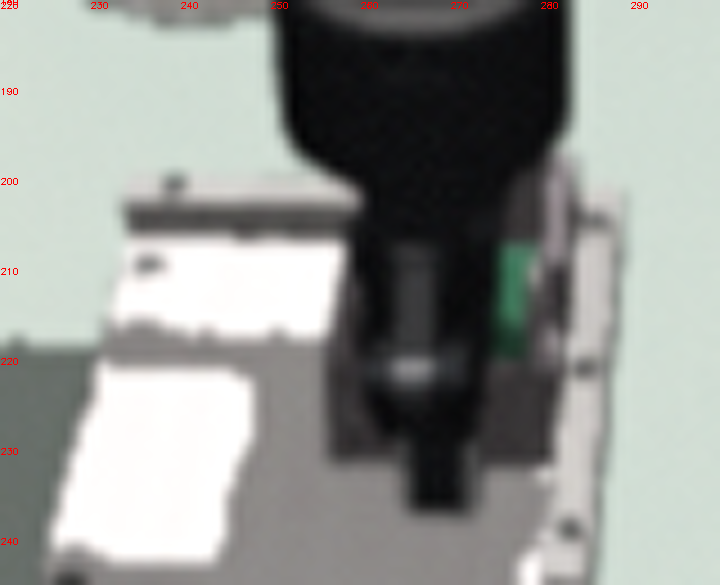

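View pics/t10c.png

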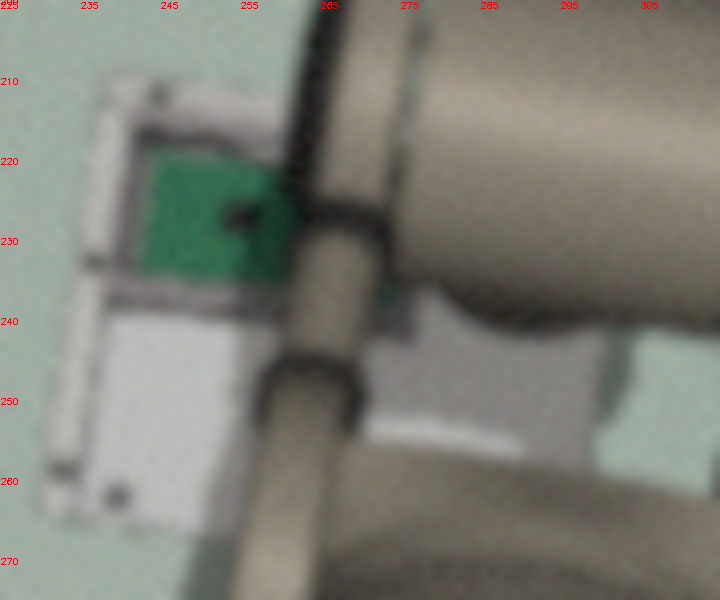

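```bash
python3 -m pendant '[[[1,-3,0],[0,0,0],4],[[3,-3,0],[0,-0.13,0],4],[[4,-1,0],[0,-0.13,0],4],[[4,0,0],[0,-0.13,0],4],[[3,0,0],[0,-0.13,0],4]]';python3 go.py 570.7 -243.3 60 -0.495
```

```text
clock: 17.75
ee_pos: [601.1, -169.8, 60.4]
eef_rot: [-0.592, 0.388, -0.383, 0.594]
wrist_force: [0.1, 1.3, -0.1]
opening: 40.2
t17.75 pos [ 601.1 -169.8   60.4] jawyaw -1.1538 toolY [-0.0047  0.0069 -1.    ] F [ 0.1  1.3 -0.1] open 40.2 q [-0.4   0.66  1.4   0.01  1.09  0.75]
in plate [  60.2 -199.1]
[np.float64(1.17), np.float64(0.0), np.float64(-1.22)] [np.float64(-0.0), np.float64(-0.14), np.float64(-0.002)] left cm 7.96 rad 0.659
[np.float64(0.98), np.float64(0.0), np.float64(-1.37)] [np.float64(-0.0), np.float64(-0.14), np.float64(-0.002)] left cm 6.27 rad 0.519
[np.float64(0.78), np.float64(0.0), np.float64(-1.5)] [np.float64(-0.0), np.float64(-0.14), np.float64(-0.002)] left cm 4.58 rad 0.379
[np.float64(0.57), np.float64(0.01), np.float64(-1.59)] [np.float64(-0.0), np.float64(-0.14), np.float64(-0.002)] left cm 2.89 rad 0.239
[np.float64(0.24), np.float64(0.01), np.float64(-1.17)] [np.float64(-0.0), np.float64(-0.099), np.float64(-0.001)] left cm 1.19 rad 0.099
```

```bash
python3 -m pendant '[[[1.2,0,-1.2],[0,-0.13,0],4],[[1,0,-1.4],[0,-0.13,0],4],[[0.8,0,-1.5],[0,-0.13,0],4],[[0.5,0,-1.5],[0,-0.12,0],4],[[0.2,0,-1],[0,-0.08,0],4]]';python3 go.py 570.7 -243.3 60 -0.495
python3 - <<'E'
from h import *
S=env.read_camera("side")[:,:,::-1];T=env.read_camera("top")[:,:,::-1]
crop(cv2.convertScaleAbs(S,alpha=1.1),220,180,80,65,9,"pics/s11h.png")
crop(cv2.convertScaleAbs(S,alpha=1.3),215,230,85,85,7,"pics/s11l.png")
crop(cv2.convertScaleAbs(T,alpha=1.2),225,200,85,75,8,"pics/t11h.png")
crop(cv2.convertScaleAbs(T,alpha=1.3),330,200,80,70,8,"pics/t11l.png")
E
```

```text
clock: 18.25
ee_pos: [571.3, -247.0, 60.2]
eef_rot: [-0.68, 0.19, -0.187, 0.683]
wrist_force: [-0.1, 1.4, -0.4]
opening: 40.2
t18.25 pos [ 571.3 -247.    60.2] jawyaw -0.5400 toolY [-0.002   0.0057 -1.    ] F [-0.1  1.4 -0.4] open 40.2 q [-0.53  0.65  1.41  0.    1.08  0.  ]
in plate [  40.8 -279.6]
[np.float64(-0.25), np.float64(0.02), np.float64(0.28)] [np.float64(-0.004), np.float64(-0.045), np.float64(-0.005)] left cm 0.38 rad 0.045
[np.float64(0.0), np.float64(0.0), np.float64(0.0)] [np.float64(0.0), np.float64(-0.0), np.float64(0.0)] left cm 0.00 rad 0.000
[np.float64(0.0), np.float64(0.0), np.float64(0.0)] [np.float64(0.0), np.float64(0.0), np.float64(0.0)] left cm 0.00 rad 0.000
[np.float64(0.0), np.float64(0.0), np.float64(0.0)] [np.float64(0.0), np.float64(0.0), np.float64(0.0)] left cm 0.00 rad 0.000
[np.float64(0.0), np.float64(0.0), np.float64(0.0)] [np.float64(0.0), np.float64(0.0), np.float64(0.0)] left cm 0.00 rad 0.000
```

View pics/s11h.png

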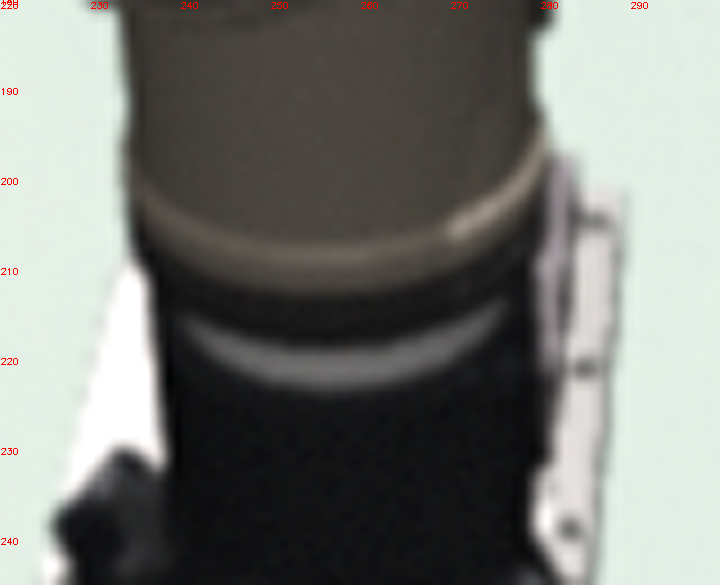

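View pics/t11h.png

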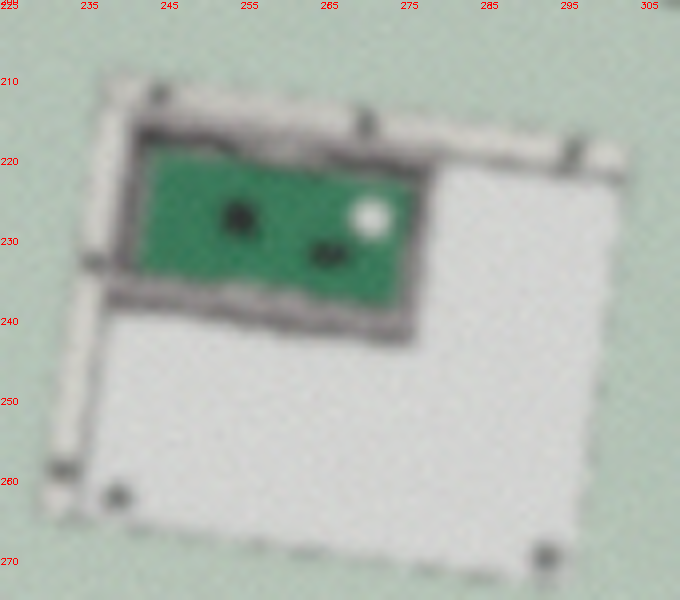

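View pics/s11l.png

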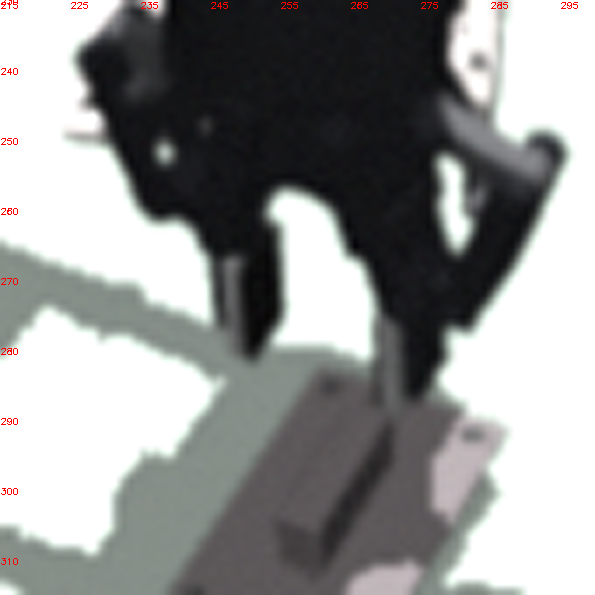

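View pics/t11l.png

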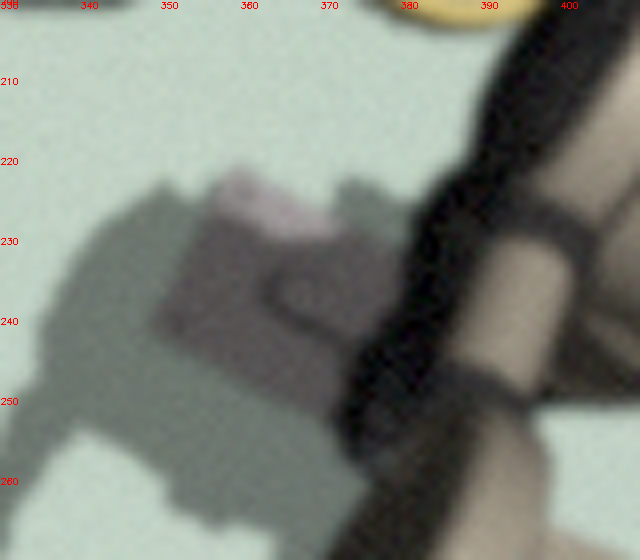

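```bash
python3 - <<'E'
from h import *
from go import pl
for l in((63,-26,46),(-1,-26,46),(-1,78,46),(63,78,46),(75,90,26),(75,-90,26),(-75,-90,10),(-75,90,26)): print(l,proj("top",pl(*l)).round(1),((proj("top",pl(*l))[0]-[225,200]+.44)*8).round(0))
E
```

```text
(63, -26, 46) [[279.8 217.7]] [442. 145.]
(-1, -26, 46) [[276.5 241.7]] [416. 337.]
(-1, 78, 46) [[237.2 236.3]] [101. 294.]
(63, 78, 46) [[240.8 212.3]] [130. 102.]
(75, 90, 26) [[237.5 208.3]] [104.  70.]
(75, -90, 26) [[303.7 217.4]] [633. 142.]
(-75, -90, 10) [[296.2 273. ]] [573. 588.]
(-75, 90, 26) [[229.1 264. ]] [ 37. 515.]
```

The top view shows the housing in the corner: its visible -y/-x rim corner at crop (415,337) matches the prediction (416,337). The fingers straddle the rib. I'll trim the pose and descend.

```bash
python3 -m pendant '[[[-0.2,0,0.25],[-0.004,-0.04,-0.004],4],[[0,1,0],[0,0,0],4],[[0,1.3,0],[0,0,0],4],[[0,1,0],[0,0,0],4],[[0,0.3,0],[0,0,0],4]]';python3 go.py 570.7 -243.3 1 -0.495|head -4
python3 - <<'E'
from h import *
S=env.read_camera("side")[:,:,::-1]
crop(cv2.convertScaleAbs(S,alpha=1.4,beta=10),215,240,85,85,7,"pics/s12l.png")
E
```

```text
clock: 18.85
ee_pos: [571.6, -241.6, 20.9]
eef_rot: [-0.684, 0.18, -0.179, 0.684]
wrist_force: [-0.9, 0.3, 0.3]
opening: 40.1
t18.85 pos [ 571.6 -241.6   20.9] jawyaw -0.5130 toolY [-6.0e-04  1.2e-03 -1.0e+00] F [-0.9  0.3  0.3] open 40.1 q [-0.52  0.69  1.45  0.    0.99 -0.01]
in plate [  40.3 -274.2]
[np.float64(0.0), np.float64(1.99), np.float64(-0.19)] [np.float64(-0.001), np.float64(-0.018), np.float64(-0.001)] left cm 2.00 rad 0.018
[np.float64(-0.0), np.float64(-0.0), np.float64(0.0)] [np.float64(0.0), np.float64(0.0), np.float64(0.0)] left cm 0.00 rad 0.000
```

View pics/s12l.png

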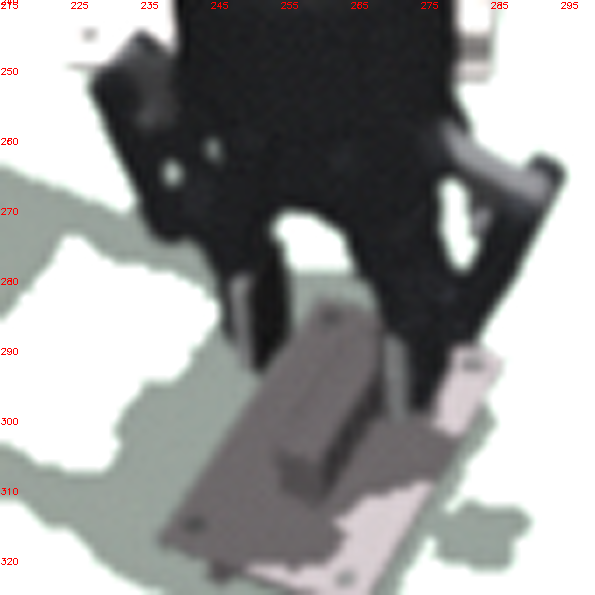

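```bash
python3 -m pendant '[[[0,0.6,-0.2],[0,-0.018,0],3],[[0,0.6,0],[0,0,0],3],[[0,0.3,0],[0,0,0],3],[[0,0.1,0],[0,0,0],3],[[0,0,0],[0,0,0],3]]';python3 go.py 570.7 -243.3 1 -0.495|head -3
python3 - <<'E'
from h import *
S=env.read_camera("side")[:,:,::-1]
crop(cv2.convertScaleAbs(S,alpha=1.4,beta=10),215,240,85,85,7,"pics/s13l.png")
E
```

```text
clock: 19.4
ee_pos: [570.6, -243.6, 3.1]
eef_rot: [-0.685, 0.173, -0.173, 0.686]
wrist_force: [0.0, 0.0, 0.2]
opening: 30.1
t19.40 pos [ 570.6 -243.6    3.1] jawyaw -0.4943 toolY [-0.001   0.0015 -1.    ] F [0.  0.  0.2] open 30.1 q [-0.53  0.72  1.47  0.    0.96 -0.03]
in plate [  39.6 -276.3]
[np.float64(-0.0), np.float64(0.21), np.float64(0.03)] [np.float64(-0.001), np.float64(0.001), np.float64(-0.002)] left cm 0.21 rad 0.002
```

View pics/s13l.png

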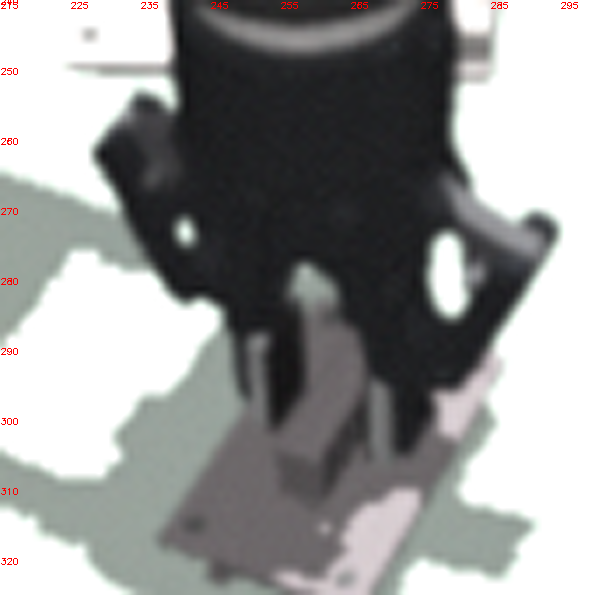

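```bash
python3 -m pendant '[[[0,0.1,0],[0,0,0],3],[[0,0.1,0],[0,0,0],1],[[0,0,0],[0,0,0],1],[[0,0,0],[0,0,0],1],[[0,0,0],[0,0,0],1]]' 60;python3 go.py |head -3
python3 - <<'E'
from h import *
S=env.read_camera("side")[:,:,::-1]
crop(cv2.convertScaleAbs(S,alpha=1.4,beta=10),215,240,85,85,7,"pics/s14l.png")
E
```

```text
clock: 19.95
ee_pos: [571.0, -243.8, 1.8]
eef_rot: [-0.685, 0.173, -0.173, 0.686]
wrist_force: [-0.4, -0.4, -1.5]
opening: 12.4
t19.95 pos [ 571.  -243.8    1.8] jawyaw -0.4943 toolY [ 3.e-04  8.e-04 -1.e+00] F [-0.4 -0.4 -1.5] open 12.4 q [-0.53  0.72  1.47  0.    0.96 -0.03]
in plate [  40.  -276.4]
```

View pics/s14l.png

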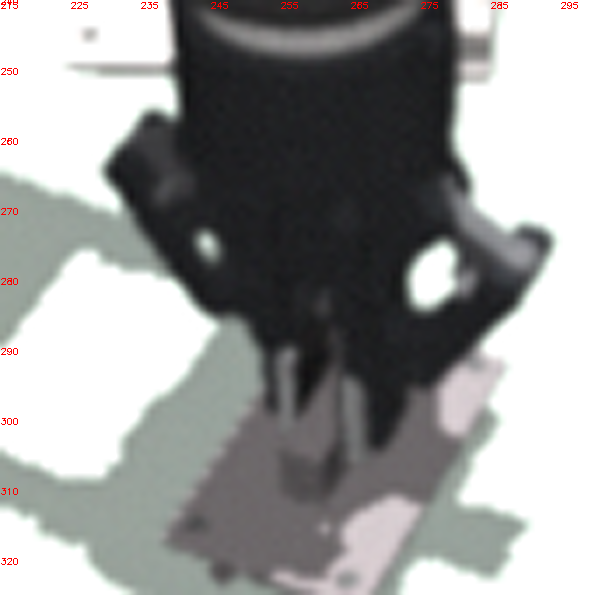

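```bash
python3 -m pendant '[[[0,-2,0],[0,0,0],1],[[0,-3,0],[0,0,0],1],[[0,-3,0],[0,0,0],1],[[0,-1,0],[0,0,0],1],[[0,0,0],[0,0,0],1]]' 90;python3 go.py p 31 26 90 0
```

```text
clock: 20.5
ee_pos: [569.9, -243.2, 92.7]
eef_rot: [-0.685, 0.174, -0.172, 0.686]
wrist_force: [-0.4, -0.7, -0.3]
opening: 11.8
t20.50 pos [ 569.9 -243.2   92.7] jawyaw -0.4943 toolY [-0.0033  0.0029 -1.    ] F [-0.4 -0.7 -0.3] open 11.8 q [-0.53  0.61  1.39  0.    1.15 -0.03]
in plate [  38.9 -276. ]
[np.float64(-1.82), np.float64(0.06), np.float64(4.44)] [np.float64(-0.0), np.float64(-0.058), np.float64(-0.001)] left cm 30.21 rad 0.363
[np.float64(-1.56), np.float64(0.05), np.float64(4.54)] [np.float64(-0.0), np.float64(-0.058), np.float64(-0.001)] left cm 25.41 rad 0.306
[np.float64(-1.3), np.float64(0.05), np.float64(4.62)] [np.float64(-0.0), np.float64(-0.058), np.float64(-0.001)] left cm 20.61 rad 0.248
[np.float64(-1.03), np.float64(0.05), np.float64(4.69)] [np.float64(-0.0), np.float64(-0.058), np.float64(-0.001)] left cm 15.81 rad 0.190
[np.float64(-0.76), np.float64(0.05), np.float64(4.74)] [np.float64(-0.0), np.float64(-0.058), np.float64(-0.001)] left cm 11.01 rad 0.132
target [601.6  57.2  90. ]
```

```bash
python3 -m pendant '[[[-1.8,0,4.4],[0,-0.06,0],1],[[-1.6,0,4.5],[0,-0.06,0],1],[[-1.3,0,4.6],[0,-0.06,0],1],[[-0.9,0,4.2],[0,-0.06,0],1],[[-0.6,0,3.5],[0,-0.05,0],1]]';python3 go.py p 31 26 80 0
```

```text
clock: 21.0
ee_pos: [588.7, -21.1, 85.5]
eef_rot: [-0.703, 0.076, -0.068, 0.704]
wrist_force: [0.1, -0.2, -1.4]
opening: 11.8
t21.00 pos [588.7 -21.1  85.5] jawyaw -0.2040 toolY [-0.0103  0.0033 -0.9999] F [ 0.1 -0.2 -1.4] open 11.8 q [-0.17  0.57  1.48  0.    1.1   0.04]
in plate [ 28.5 -53.4]
[np.float64(-0.2), np.float64(0.34), np.float64(4.78)] [np.float64(-0.001), np.float64(-0.044), np.float64(-0.006)] left cm 7.96 rad 0.074
[np.float64(0.01), np.float64(0.22), np.float64(3.15)] [np.float64(-0.001), np.float64(-0.029), np.float64(-0.004)] left cm 3.16 rad 0.029
[np.float64(-0.0), np.float64(0.0), np.float64(0.0)] [np.float64(0.0), np.float64(0.0), np.float64(-0.0)] left cm 0.00 rad 0.000
[np.float64(0.0), np.float64(0.0), np.float64(0.0)] [np.float64(0.0), np.float64(0.0), np.float64(0.0)] left cm 0.00 rad 0.000
[np.float64(0.0), np.float64(0.0), np.float64(0.0)] [np.float64(0.0), np.float64(0.0), np.float64(0.0)] left cm 0.00 rad 0.000
target [601.6  57.2  80. ]
```

```bash
python3 -m pendant '[[[-0.1,0,2.5],[0,-0.04,-0.005],1],[[0,0,2.5],[0,-0.03,-0.003],1],[[0,0,2],[0,0,0],1],[[0,0,0.5],[0,0,0],1],[[0,0,0],[0,0,0],1]]';python3 go.py p 31 26 65 0|head -5
```

```text
clock: 21.5
ee_pos: [595.4, 61.9, 76.9]
eef_rot: [-0.705, 0.049, -0.038, 0.707]
wrist_force: [0.2, -1.2, -0.8]
opening: 11.4
t21.50 pos [595.4  61.9  76.9] jawyaw -0.1221 toolY [-0.015   0.0034 -0.9999] F [ 0.2 -1.2 -0.8] open 11.4 q [-0.03  0.6   1.46  0.    1.1   0.09]
in plate [24.2 29.8]
[np.float64(0.69), np.float64(1.17), np.float64(-0.39)] [np.float64(-0.001), np.float64(0.009), np.float64(-0.015)] left cm 1.42 rad 0.018
[np.float64(0.0), np.float64(0.0), np.float64(0.0)] [np.float64(0.0), np.float64(-0.0), np.float64(0.0)] left cm 0.00 rad 0.000
[np.float64(0.0), np.float64(0.0), np.float64(0.0)] [np.float64(0.0), np.float64(-0.0), np.float64(0.0)] left cm 0.00 rad 0.000
```

```bash
python3 -m pendant '[[[0.3,0.2,-0.2],[0,0.009,-0.008],1],[[0.3,0.2,-0.1],[0,0,-0.006],1],[[0.1,0.1,-0.1],[0,0,0],1],[[0,0,0],[0,0,0],1],[[0,0,0],[0,0,0],1]]';python3 go.py p 31 26 70 0|head -5
python3 - <<'E'
from h import *
S=env.read_camera("side")[:,:,::-1]; T=env.read_camera("top")[:,:,::-1]
crop(cv2.convertScaleAbs(S,alpha=1.4,beta=10),220,165,80,80,8,"pics/s15.png")
crop(cv2.convertScaleAbs(T,alpha=1.4,beta=10),225,190,85,75,8,"pics/t15.png")
E
```

```text
clock: 22.0
ee_pos: [601.6, 52.1, 69.7]
eef_rot: [-0.705, 0.049, -0.048, 0.706]
wrist_force: [-0.6, -0.1, -0.3]
opening: 11.8
t22.00 pos [601.6  52.1  69.7] jawyaw -0.1368 toolY [-2.3e-03  6.0e-04 -1.0e+00] F [-0.6 -0.1 -0.3] open 11.8 q [-0.04  0.61  1.46  0.    1.07  0.1 ]
in plate [31.7 20.9]
[np.float64(-0.07), np.float64(-0.03), np.float64(0.51)] [np.float64(-0.0), np.float64(-0.006), np.float64(-0.002)] left cm 0.51 rad 0.006
[np.float64(0.0), np.float64(0.0), np.float64(0.0)] [np.float64(0.0), np.float64(0.0), np.float64(0.0)] left cm 0.00 rad 0.000
[np.float64(0.0), np.float64(0.0), np.float64(0.0)] [np.float64(0.0), np.float64(0.0), np.float64(-0.0)] left cm 0.00 rad 0.000
```

View pics/s15.png

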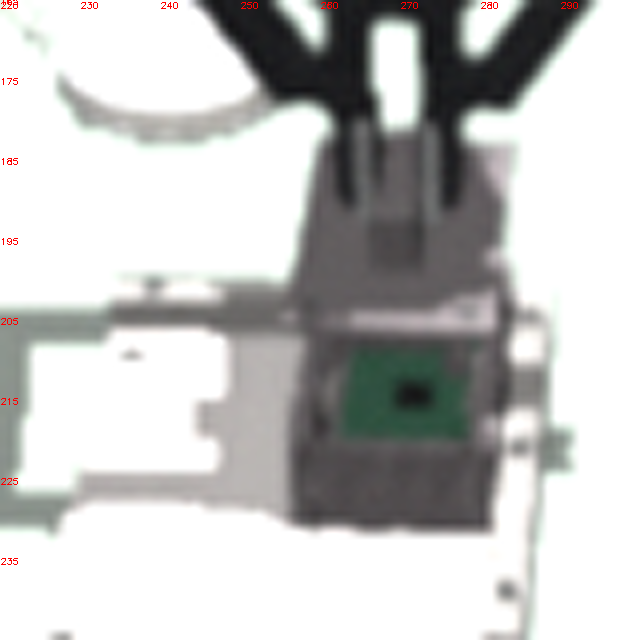

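View pics/t15.png

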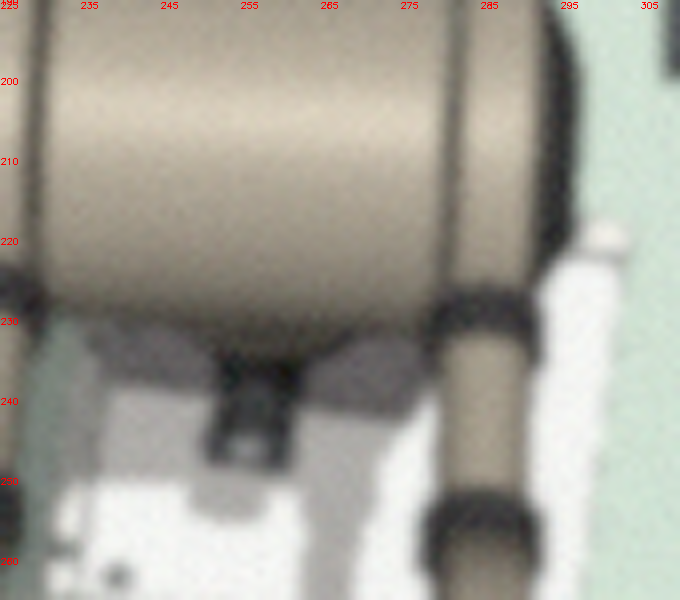

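```bash
python3 - <<'E'
from h import *
from go import PL,pl
S=env.read_camera("side")[:,:,::-1]
im=cv2.convertScaleAbs(S,alpha=2.2,beta=20)
crop(im,250,178,42,58,14,"pics/s16.png")
s=env.state();p=s["ee_pos"];z=39+p[2]-1.8
v=[p[0],p[1],-.1368]
def q(X):return ((proj("side",X)-[250,178]+.5)*14-.5).round(0).tolist()
print("lid top face", q(world(v,[[-32,-52,-12],[32,-52,-12],[32,52,-12],[-32,52,-12]],z)))
print("lid bottom face", q(world(v,[[-32,-52,-16],[32,-52,-16]],z)))
print("rib top", q(world(v,[[-7,-25,10],[7,-25,10],[-7,-25,-12],[7,-25,-12]],z)))
print("housing rim", q(world(PL,[[-1,-26,46],[63,-26,46],[63,78,46],[-1,78,46]])),"bot",q(world(PL,[[-1,-26,10],[63,-26,10]])))
E
```

```text
lid top face [[71.0, 388.0], [444.0, 398.0], [482.0, 64.0], [136.0, 57.0]]
lid bottom face [[72.0, 407.0], [444.0, 416.0]]
rib top [[226.0, 196.0], [307.0, 198.0], [231.0, 301.0], [311.0, 303.0]]
housing rim [[87.0, 598.0], [449.0, 607.0], [482.0, 268.0], [146.0, 261.0]] bot [[98.0, 755.0], [452.0, 765.0]]
```

View pics/s16.png

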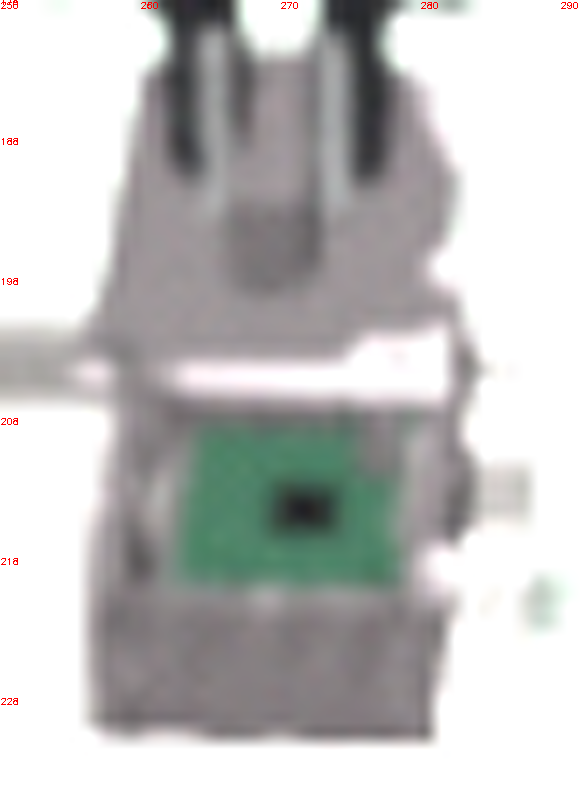

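```bash
python3 - <<'E'
from h import *
S=env.read_camera("side")[:,:,::-1]
im=cv2.createCLAHE(3,(1,1)).apply(cv2.cvtColor(S.copy(),cv2.COLOR_BGR2GRAY))
im=cv2.cvtColor(im,cv2.COLOR_GRAY2BGR)
crop(im,248,178,50,58,10,"pics/s17.png")
a=cv2.cvtColor(S.copy(),cv2.COLOR_BGR2GRAY)
print(a[196:240,[262,265,268,272,276]].T.tolist())
E
```

```text
[[62, 62, 60, 61, 61, 61, 60, 67, 78, 69, 48, 41, 44, 49, 54, 59, 60, 58, 56, 53, 51, 51, 52, 54, 60, 55, 52, 50, 50, 50, 50, 49, 49, 48, 83, 165, 216, 230, 230, 231, 230, 230, 230, 230], [58, 58, 58, 61, 60, 60, 61, 72, 103, 94, 60, 42, 40, 39, 42, 42, 43, 42, 41, 43, 43, 43, 42, 48, 54, 51, 45, 46, 47, 50, 48, 49, 49, 47, 55, 115, 199, 230, 230, 230, 230, 230, 231, 232], [44, 45, 50, 57, 60, 62, 60, 73, 103, 100, 67, 47, 43, 42, 43, 41, 39, 40, 36, 39, 42, 41, 43, 48, 64, 61, 53, 49, 51, 50, 50, 49, 48, 48, 58, 120, 204, 230, 231, 230, 230, 230, 230, 230], [41, 48, 56, 59, 60, 60, 61, 74, 105, 105, 73, 47, 43, 41, 42, 41, 29, 19, 10, 18, 35, 41, 43, 46, 56, 51, 48, 47, 48, 50, 51, 48, 50, 48, 50, 107, 200, 231, 231, 230, 230, 230, 230, 230], [62, 60, 61, 60, 59, 70, 100, 115, 123, 121, 87, 54, 47, 48, 47, 45, 43, 44, 44, 41, 43, 42, 42, 42, 54, 52, 47, 47, 47, 47, 50, 50, 49, 48, 49, 108, 200, 231, 232, 231, 230, 231, 230, 231]]
```

View pics/s17.png

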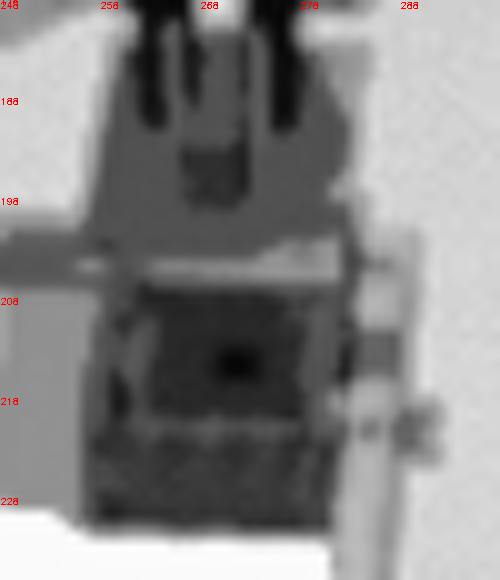

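```bash
python3 - <<'E'
from h import *
from go import PL,pl
a=cv2.cvtColor(env.read_camera("side")[:,:,::-1].copy(),cv2.COLOR_BGR2GRAY).astype(float)
def q(X):return proj("side",X)
# housing near face at heights
c=[63,-1]
for z in(15,25,35):
    L=q(pl(-1,-26,z))[0];R=q(pl(63,-26,z))[0]; r=int(round(L[1]))
    print("z",z,"pred L",L.round(1),"R",R.round(1),"row",r,a[r,248:262].astype(int).tolist(),a[r,276:290].astype(int).tolist())
s=env.state();p=s["ee_pos"];z=39+p[2]-1.8;v=[p[0],p[1],-.1368]
for y in(-50,-40,-30):
    L=q(world(v,[-32,y,-12],z))[0];R=q(world(v,[32,y,-12],z))[0]; r=int(round(L[1]))
    print("lid y",y,"pred L",L.round(1),"R",R.round(1),"row",r,a[r,248:262].astype(int).tolist(),a[r,276:290].astype(int).tolist())
for y in(-25,):
  for zz in(5,0,-6):
    L=q(world(v,[-7,y,zz],z))[0];R=q(world(v,[7,y,zz],z))[0];r=int(round(L[1])); print("rib",L.round(1),R.round(1),a[r,258:282].astype(int).tolist())
L=world(v,[0,-25,0],z)
print("rib near face rows pred", q(world(v,[0,-25,10],z)),q(world(v,[0,-25,-12],z)), a[186:208,269].astype(int).tolist())
print("lid near edge", q(world(v,[0,-52,-12],z)),q(world(v,[0,-52,-16],z)))
E
```

```text
z 15 pred L [256.4 230. ] R [281.8 230.6] row 230 [232, 231, 231, 231, 230, 224, 196, 151, 112, 89, 74, 68, 80, 85] [48, 49, 52, 53, 56, 107, 172, 185, 182, 165, 134, 152, 187, 193]
z 25 pred L [256.2 226.9] R [281.7 227.5] row 227 [137, 126, 122, 121, 121, 121, 122, 111, 79, 55, 50, 49, 48, 50] [50, 50, 56, 53, 54, 98, 163, 180, 183, 179, 160, 137, 182, 195]
z 35 pred L [256.  223.7] R [281.7 224.4] row 224 [122, 124, 124, 123, 121, 124, 123, 110, 73, 54, 54, 50, 49, 49] [47, 49, 53, 51, 49, 65, 121, 173, 182, 179, 160, 126, 155, 168]
lid y -50 pred L [254.7 204.7] R [281.3 205.4] row 205 [69, 68, 70, 71, 69, 69, 72, 82, 90, 90, 83, 62, 57, 66] [115, 117, 118, 121, 125, 117, 73, 66, 109, 123, 123, 132, 143, 164]
lid y -40 pred L [255.2 202.3] R [281.6 202.9] row 202 [92, 77, 75, 75, 76, 76, 74, 69, 63, 56, 51, 55, 60, 60] [100, 99, 97, 105, 122, 112, 71, 78, 126, 172, 176, 178, 178, 171]
lid y -30 pred L [255.6 199.9] R [281.8 200.5] row 200 [153, 124, 115, 114, 113, 117, 127, 118, 85, 62, 60, 60, 61, 61] [59, 59, 60, 63, 71, 68, 70, 103, 154, 185, 190, 188, 190, 190]
rib [265.8 193.2] [271.5 193.3] [75, 59, 59, 61, 61, 61, 60, 57, 46, 47, 46, 48, 47, 41, 41, 60, 64, 61, 59, 61, 62, 60, 60, 63]
rib [265.9 194.9] [271.6 195. ] [62, 59, 59, 60, 62, 61, 60, 58, 51, 46, 46, 45, 45, 42, 42, 55, 61, 61, 59, 61, 59, 61, 63, 80]
rib [265.9 196.9] [271.7 197.1] [58, 60, 62, 60, 61, 61, 60, 58, 52, 48, 47, 46, 46, 45, 48, 58, 62, 61, 60, 60, 60, 63, 81, 109]
rib near face rows pred [[268.57934705 191.54963105]] [[268.89574193 199.00397814]] [60, 61, 63, 61, 60, 61, 52, 48, 46, 45, 46, 46, 50, 56, 60, 61, 58, 74, 102, 99, 67, 48]
lid near edge [[267.88780501 205.52228247]] [[267.94804889 206.87035692]]
```

Edges in the side view: the housing sits about 0.4 px left of the prediction and the lid about 0.4 px right of it, while the rows agree. I'll aim 2 mm nearer in plate x, square up and lower with force checks.

```bash
python3 go.py p 29.2 26 60 0|sed -n 3,4p; python3 -m pendant '[[[-0.2,0.2,0.3],[0,-0.006,-0.002],1],[[-0.1,0.2,0.2],[0,0,0],1],[[0,0.2,0.1],[0,0,0],1],[[0,0,0],[0,0,0],1],[[0,0,0],[0,0,0],1]]';python3 go.py p 29.2 26 55 0|head -4
```

```text
[np.float64(-0.24), np.float64(0.99), np.float64(0.43)] [np.float64(-0.0), np.float64(-0.005), np.float64(-0.002)] left cm 1.11 rad 0.005
[np.float64(0.0), np.float64(0.0), np.float64(0.0)] [np.float64(0.0), np.float64(0.0), np.float64(-0.0)] left cm 0.00 rad 0.000
clock: 22.75
ee_pos: [599.0, 60.4, 63.4]
eef_rot: [-0.706, 0.045, -0.045, 0.706]
wrist_force: [0.4, -0.2, -0.4]
opening: 11.6
t22.75 pos [599.   60.4  63.4] jawyaw -0.1283 toolY [ 0.e+00  4.e-04 -1.e+00] F [ 0.4 -0.2 -0.4] open 11.6 q [-0.03  0.61  1.48  0.    1.05  0.1 ]
in plate [28.  28.8]
[np.float64(0.12), np.float64(0.84), np.float64(-0.29)] [np.float64(-0.0), np.float64(0.003), np.float64(-0.0)] left cm 0.89 rad 0.003
[np.float64(0.0), np.float64(0.0), np.float64(0.0)] [np.float64(0.0), np.float64(0.0), np.float64(0.0)] left cm 0.00 rad 0.000
```

```bash
python3 -m pendant '[[[0.1,0.3,-0.15],[0,0.003,0],1],[[0,0.3,-0.1],[0,0,0],1],[[0,0.1,0],[0,0,0],1],[[0,0,0],[0,0,0],1],[[0,0,0],[0,0,0],1]]';python3 go.py p 29.2 26 50 0|head -3;
python3 - <<'E'
from h import *
S=env.read_camera("side")[:,:,::-1]
crop(cv2.convertScaleAbs(S,alpha=2,beta=10),250,178,42,58,11,"pics/s18.png")
E
```

```text
clock: 23.25
ee_pos: [599.8, 57.3, 55.6]
eef_rot: [-0.705, 0.047, -0.047, 0.706]
wrist_force: [0.5, 0.6, -1.1]
opening: 11.9
t23.25 pos [599.8  57.3  55.6] jawyaw -0.1319 toolY [-1.e-04  4.e-04 -1.e+00] F [ 0.5  0.6 -1.1] open 11.9 q [-0.03  0.62  1.48  0.    1.04  0.1 ]
in plate [29.2 25.9]
[np.float64(-0.0), np.float64(0.56), np.float64(0.01)] [np.float64(-0.0), np.float64(-0.001), np.float64(-0.0)] left cm 0.56 rad 0.001
```

View pics/s18.png

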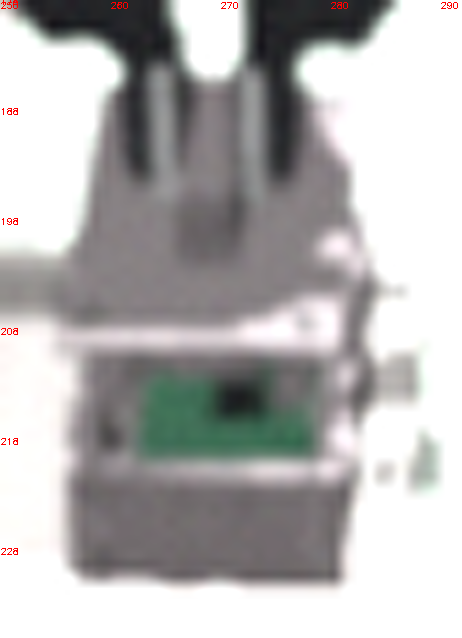

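```bash
python3 -m pendant '[[[0,0.3,0],[0,0,0],1],[[0,0.2,0],[0,0,0],1],[[0,0.2,0],[0,0,0],1],[[0,0.2,0],[0,0,0],1],[[0,0.1,0],[0,0,0],1]]';python3 go.py p 29.2 26 40 0|head -3
```

```text
clock: 23.8
ee_pos: [599.9, 57.4, 45.0]
eef_rot: [-0.705, 0.046, -0.047, 0.706]
wrist_force: [-0.4, 0.2, -0.7]
opening: 11.4
t23.80 pos [599.9  57.4  45. ] jawyaw -0.1318 toolY [ 3.e-04  3.e-04 -1.e+00] F [-0.4  0.2 -0.7] open 11.4 q [-0.03  0.63  1.49  0.    1.01  0.1 ]
in plate [29.3 25.9]
[np.float64(-0.01), np.float64(0.5), np.float64(0.01)] [np.float64(-0.0), np.float64(-0.001), np.float64(0.0)] left cm 0.50 rad 0.001
```

```bash
python3 -m pendant '[[[0,0.2,0],[0,0,0],1],[[0,0.2,0],[0,0,0],1],[[0,0.1,0],[0,0,0],1],[[0,0.1,0],[0,0,0],1],[[0,0,0],[0,0,0],1]]';python3 go.py p 29.2 26 35 0|head -3
python3 - <<'E'
from h import *
S=env.read_camera("side")[:,:,::-1]
crop(cv2.convertScaleAbs(S,alpha=2,beta=10),250,178,42,58,11,"pics/s19.png")
E
```

```text
clock: 24.3
ee_pos: [599.8, 57.4, 38.2]
eef_rot: [-0.705, 0.047, -0.047, 0.706]
wrist_force: [-0.2, 0.2, -1.0]
opening: 11.9
t24.30 pos [599.8  57.4  38.2] jawyaw -0.1318 toolY [-0.e+00  4.e-04 -1.e+00] F [-0.2  0.2 -1. ] open 11.9 q [-0.03  0.64  1.5   0.    1.    0.1 ]
in plate [29.2 25.9]
[np.float64(-0.0), np.float64(0.32), np.float64(0.01)] [np.float64(-0.0), np.float64(-0.001), np.float64(-0.0)] left cm 0.32 rad 0.001
```

View pics/s19.png

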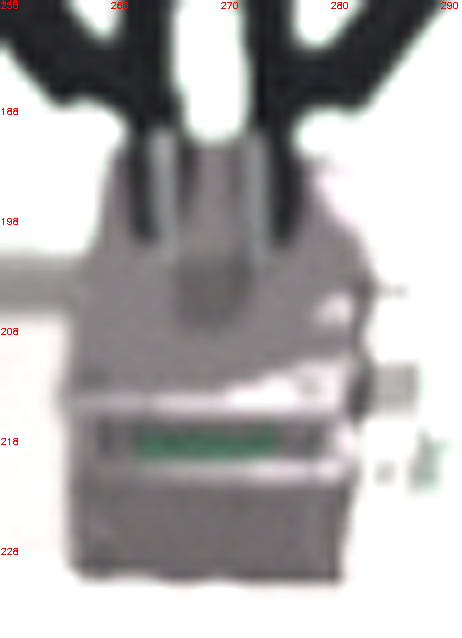

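```bash
python3 - <<'E'
from h import *
from go import PL,pl
a=cv2.cvtColor(env.read_camera("side")[:,:,::-1].copy(),cv2.COLOR_BGR2GRAY).astype(float)
s=env.state();p=s["ee_pos"];z=39+p[2]-1.8;v=[p[0],p[1],-.1318]
for x in(-15,0,12):
    T=proj("side",world(v,[x,-52,-12],z))[0];B=proj("side",world(v,[x,-52,-16],z))[0];H=proj("side",pl(31+x,-26,46))[0];I=proj("side",pl(31+x,-22,46))[0];G=proj("side",pl(31+x,-26,10))[0]
    c=int(round(T[0])); print(x,c,"lid top %.1f bot %.1f rim in %.1f out %.1f base %.1f"%(T[1],B[1],I[1],H[1],G[1])); print(list(zip(range(206,236),a[206:236,c].astype(int).tolist())))
E
```

```text
-15 262 lid top 214.7 bot 216.0 rim in 219.4 out 220.4 base 231.7
[(206, 61), (207, 62), (208, 61), (209, 60), (210, 61), (211, 62), (212, 60), (213, 66), (214, 78), (215, 64), (216, 44), (217, 39), (218, 43), (219, 49), (220, 60), (221, 57), (222, 51), (223, 51), (224, 51), (225, 50), (226, 50), (227, 51), (228, 49), (229, 47), (230, 84), (231, 165), (232, 219), (233, 230), (234, 230), (235, 230)]
0 268 lid top 214.9 bot 216.2 rim in 219.6 out 220.6 base 231.8
[(206, 46), (207, 48), (208, 54), (209, 60), (210, 62), (211, 60), (212, 60), (213, 74), (214, 102), (215, 84), (216, 54), (217, 41), (218, 43), (219, 54), (220, 78), (221, 71), (222, 54), (223, 51), (224, 51), (225, 50), (226, 50), (227, 50), (228, 52), (229, 47), (230, 59), (231, 122), (232, 204), (233, 229), (234, 231), (235, 230)]
12 273 lid top 215.0 bot 216.3 rim in 219.7 out 220.7 base 231.9
[(206, 60), (207, 62), (208, 60), (209, 62), (210, 59), (211, 64), (212, 83), (213, 115), (214, 124), (215, 91), (216, 51), (217, 42), (218, 44), (219, 62), (220, 100), (221, 85), (222, 56), (223, 50), (224, 51), (225, 50), (226, 51), (227, 50), (228, 50), (229, 48), (230, 48), (231, 107), (232, 200), (233, 231), (234, 232), (235, 231)]
```

Rim strip and lid edge rows match predictions within 0.3 px, so alignment is good. Now the straight press.

```bash
python3 -m pendant '[[[0,0.15,0],[0,0,0],1],[[0,0.15,0],[0,0,0],1],[[0,0.15,0],[0,0,0],1],[[0,0.15,0],[0,0,0],1],[[0,0.15,0],[0,0,0],1]]';python3 go.py p 29.2 26 25 0|head -3
```

```text
clock: 24.9
ee_pos: [601.6, 57.4, 33.9]
eef_rot: [-0.705, 0.045, -0.048, 0.706]
wrist_force: [-4.6, -0.6, 12.6]
opening: 11.7
t24.90 pos [601.6  57.4  33.9] jawyaw -0.1317 toolY [ 5.e-03  1.e-04 -1.e+00] F [-4.6 -0.6 12.6] open 11.7 q [-0.03  0.65  1.5   0.    0.98  0.1 ]
in plate [31.  26.1]
[np.float64(-0.19), np.float64(0.89), np.float64(-0.02)] [np.float64(-0.001), np.float64(-0.001), np.float64(0.005)] left cm 0.91 rad 0.005
```

```bash
python3 -m pendant '[[[-0.1,0.2,0],[0,0,0.004],1],[[-0.05,0.2,0],[0,0,0.002],1],[[0,0.2,0],[0,0,0],1],[[0,0.2,0],[0,0,0],1],[[0,0.2,0],[0,0,0],1]]';python3 go.py p 29.2 26 25 0|head -3
python3 - <<'E'
from h import *
S=env.read_camera("side")[:,:,::-1]
crop(cv2.convertScaleAbs(S,alpha=2,beta=10),250,178,42,58,11,"pics/s20.png")
E
```

```text
clock: 25.4
ee_pos: [601.6, 57.4, 32.0]
eef_rot: [-0.705, 0.044, -0.048, 0.706]
wrist_force: [-4.0, 0.8, 11.2]
opening: 12.1
t25.40 pos [601.6  57.4  32. ] jawyaw -0.1313 toolY [ 5.5e-03  2.0e-04 -1.0e+00] F [-4.   0.8 11.2] open 12.1 q [-0.03  0.65  1.5   0.    0.98  0.1 ]
in plate [31.  26.2]
[np.float64(-0.19), np.float64(0.69), np.float64(-0.02)] [np.float64(-0.001), np.float64(-0.0), np.float64(0.005)] left cm 0.72 rad 0.005
```

View pics/s20.png

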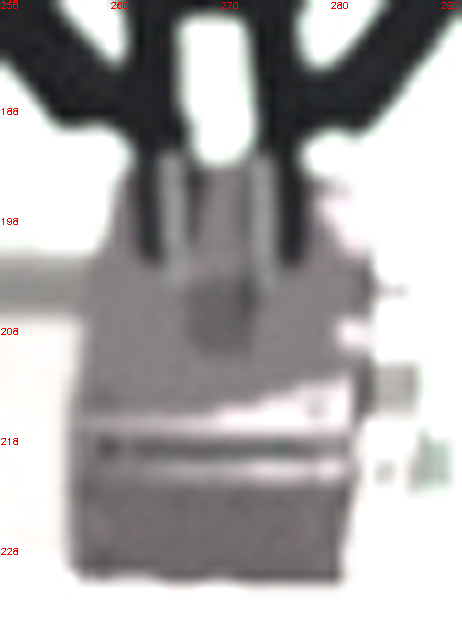

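Lid edges (75 to 352) line up with the housing's (72 to 350), the gap is even, and the push is 11 N. I'll keep pressing.

```bash
python3 -m pendant '[[[0,0.25,0],[0,0,0.003],1],[[0,0.25,0],[0,0,0],1],[[0,0.25,0],[0,0,0],1],[[0,0.2,0],[0,0,0],1],[[0,0.2,0],[0,0,0],1]]';python3 go.py p 31 26 25 0|head -3
```

```text
clock: 25.95
ee_pos: [601.0, 57.6, 24.5]
eef_rot: [-0.705, 0.045, -0.047, 0.706]
wrist_force: [-13.1, -0.3, 32.3]
opening: 12.0
t25.95 pos [601.   57.6  24.5] jawyaw -0.1309 toolY [ 3.e-03  4.e-04 -1.e+00] F [-13.1  -0.3  32.3] open 12.0 q [-0.03  0.66  1.51  0.    0.97  0.1 ]
in plate [30.4 26.3]
[np.float64(0.06), np.float64(-0.05), np.float64(-0.03)] [np.float64(-0.001), np.float64(0.0), np.float64(0.003)] left cm 0.09 rad 0.003
```

It snapped home: z is 24.5 against the expected 24.8. The force is 32 N, so I'll ease it toward 15 N.

```bash
python3 -m pendant '[[[0,0.1,0],[0,0,0.002],1],[[-0.02,0.1,0],[0,0,0],1],[[-0.02,0.1,0],[0,0,0],1],[[0,0.1,0],[0,0,0],1],[[0,0.1,0],[0,0,0],1]]';python3 go.py p 31 26 25 0|head -3
python3 - <<'E'
from h import *
S=env.read_camera("side")[:,:,::-1]
crop(cv2.convertScaleAbs(S,alpha=2,beta=10),245,178,50,62,10,"pics/s21.png")
T=env.read_camera("top")[:,:,::-1]
crop(cv2.convertScaleAbs(T,alpha=1.4,beta=10),225,190,85,75,8,"pics/t21.png")
print(env.state()["wrist_force"])
E
```

```text
clock: 26.45
ee_pos: [601.1, 57.7, 24.7]
eef_rot: [-0.705, 0.045, -0.048, 0.706]
wrist_force: [-4.9, -0.4, 9.4]
opening: 12.0
t26.45 pos [601.1  57.7  24.7] jawyaw -0.1306 toolY [ 4.4e-03  2.0e-04 -1.0e+00] F [-4.9 -0.4  9.4] open 12.0 q [-0.03  0.66  1.51  0.    0.97  0.1 ]
in plate [30.4 26.4]
[np.float64(0.06), np.float64(-0.03), np.float64(-0.04)] [np.float64(-0.001), np.float64(0.0), np.float64(0.004)] left cm 0.07 rad 0.004
[-4.57221232 -0.49490215 10.71300584]
```

View pics/s21.png

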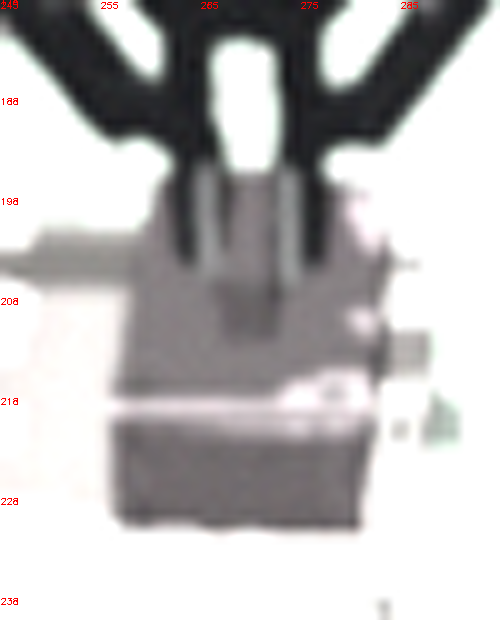

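View pics/t21.png

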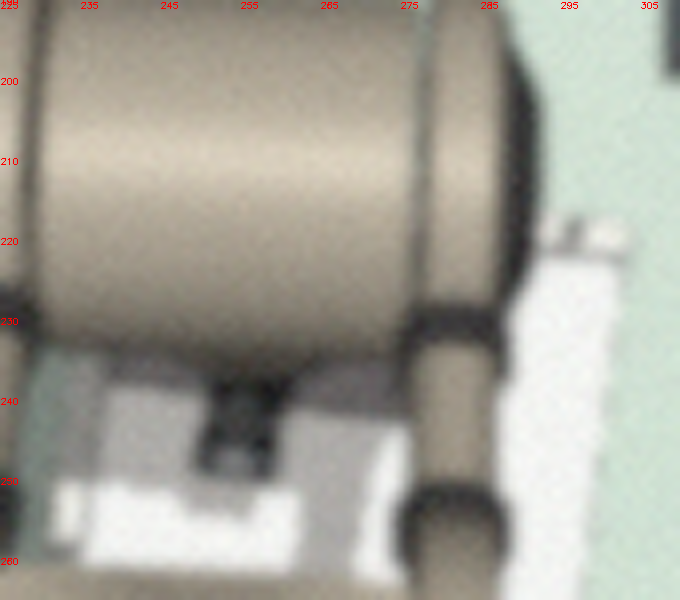

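```bash
python3 - <<'E'
from h import *
from go import PL,pl
S=env.read_camera("side")[:,:,::-1]
a=cv2.cvtColor(S.copy(),cv2.COLOR_BGR2GRAY).astype(float)
for x in(-28,-20,-10,0,10,20,28):
    T=proj("side",pl(31+x,-26,50))[0];H=proj("side",pl(31+x,-26,46))[0]
    c=int(round(T[0])); print(x,c,"lid top %.1f rim %.1f"%(T[1],H[1]),a[214:226,c].astype(int).tolist())
crop(cv2.convertScaleAbs(S,alpha=1.8,beta=10),252,205,34,30,20,"pics/s22.png")
E
```

```text
-28 257 lid top 219.0 rim 220.3 [71, 68, 60, 75, 105, 90, 61, 50, 49, 51, 55, 53]
-20 261 lid top 219.1 rim 220.4 [61, 60, 59, 74, 103, 88, 65, 52, 49, 49, 49, 51]
-10 265 lid top 219.2 rim 220.5 [60, 59, 60, 75, 107, 91, 74, 61, 52, 50, 49, 50]
0 269 lid top 219.3 rim 220.6 [61, 60, 60, 73, 100, 93, 86, 72, 54, 50, 51, 51]
10 273 lid top 219.4 rim 220.7 [61, 64, 82, 109, 117, 97, 95, 79, 55, 50, 50, 50]
20 277 lid top 219.5 rim 220.8 [71, 102, 107, 103, 109, 100, 93, 76, 55, 52, 53, 50]
28 280 lid top 219.6 rim 220.8 [73, 108, 124, 127, 123, 104, 89, 70, 51, 47, 49, 50]
```

View pics/s22.png

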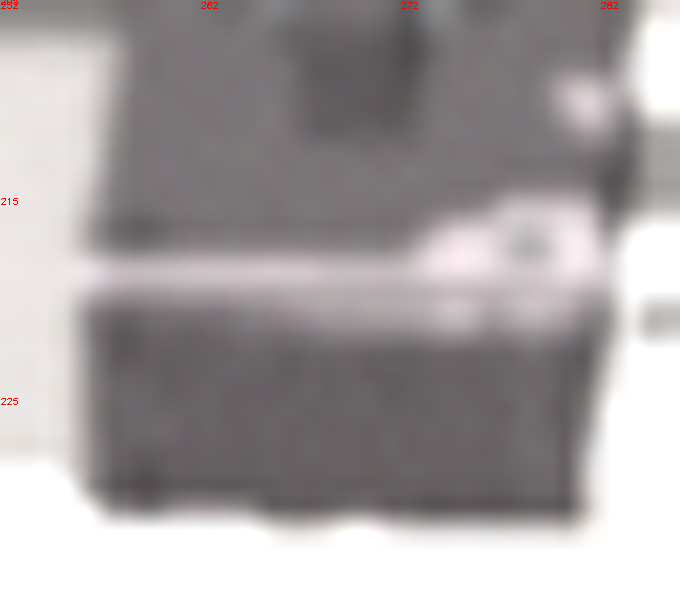

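Lid top edge at about row 219 matches the seated prediction (219.1 to 219.6) along its length. I'll level the small tool tilt and set about 15 N.

```bash
python3 -m pendant '[[[0,0.14,0],[0,0,0.003],1],[[0,0.14,0],[0,0,0.003],1],[[0,0.14,0],[0,0,0.002],1],[[0,0.14,0],[0,0,0],1],[[0,0.14,0],[0,0,0],1]]';python3 go.py p 31 26 25 0|head -3
```

```text
clock: 27.1
ee_pos: [601.1, 57.6, 24.8]
eef_rot: [-0.705, 0.046, -0.046, 0.706]
wrist_force: [-6.6, -0.8, 13.0]
opening: 11.6
t27.10 pos [601.1  57.6  24.8] jawyaw -0.1305 toolY [-8.e-04  6.e-04 -1.e+00] F [-6.6 -0.8 13. ] open 11.6 q [-0.03  0.66  1.51  0.    0.97  0.1 ]
in plate [30.5 26.3]
[np.float64(0.05), np.float64(-0.02), np.float64(-0.03)] [np.float64(-0.001), np.float64(0.001), np.float64(-0.001)] left cm 0.06 rad 0.001
```

```bash
python3 -m pendant '[[[-0.03,0.16,0],[0,0,0],1],[[-0.03,0.16,0],[0,0,0],1],[[-0.03,0.16,0],[0,0,0],1],[[-0.03,0.16,0],[0,0,0],1],[[-0.03,0.16,0],[0,0,0],1]]';python3 go.py p 31 26 25 0|head -3
python3 - <<'E'
from h import *
for i in range(6):
    S=env.read_camera("side"); print(env.state()["wrist_force"].round(1),env.state()["ee_pos"].round(2))
T=env.read_camera("top")
cv2.imwrite("pics/s23.png",S[:,:,::-1]);cv2.imwrite("pics/t23.png",T[:,:,::-1])
E
```

```text
clock: 27.6
ee_pos: [601.0, 57.6, 24.6]
eef_rot: [-0.706, 0.044, -0.048, 0.706]
wrist_force: [-5.5, 0.7, 14.0]
opening: 11.8
t27.60 pos [601.   57.6  24.6] jawyaw -0.1303 toolY [ 5.5e-03 -2.0e-04 -1.0e+00] F [-5.5  0.7 14. ] open 11.8 q [-0.03  0.66  1.51 -0.    0.96  0.1 ]
in plate [30.4 26.3]
[np.float64(0.06), np.float64(-0.04), np.float64(-0.03)] [np.float64(-0.001), np.float64(0.001), np.float64(0.005)] left cm 0.08 rad 0.006
[-5.1 -0.3 13.1] [601.02  57.64  24.64]
[-5.5 -0.3 12.6] [601.04  57.63  24.61]
[-5.7  0.2 13.9] [601.04  57.66  24.65]
[-4.5  0.5 12.5] [601.05  57.64  24.65]
[-5.3  0.1 12.7] [601.04  57.64  24.64]
[-6.   0.  13.4] [601.02  57.61  24.63]
```

View pics/s23.png

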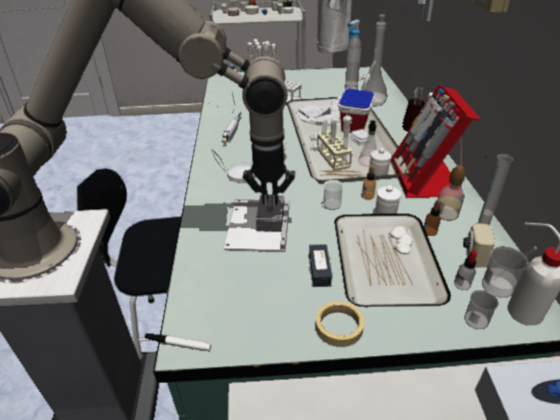

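View pics/t23.png

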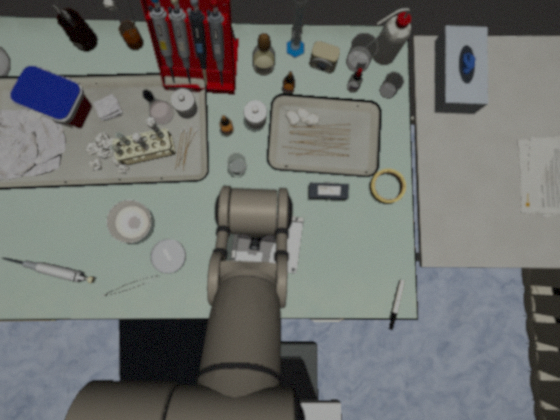

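Slides (328,191), dish (168,256) and beaker (236,164) are unmoved. One last trim to level the tilt and reach 15 N.

```bash
python3 -m pendant '[[[0,0.16,0],[0,0,0.004],1],[[0,0.16,0],[0,0,0.003],1],[[0,0.16,0],[0,0,0.003],1],[[0,0.16,0],[0,0,0.002],1],[[0,0.16,0],[0,0,0.002],1]]';python3 go.py p 31 26 25 0|head -3
python3 - <<'E'
from h import *
from go import show
for i in range(5):
    S=env.read_camera("side"); print(env.state()["wrist_force"].round(1))
show()
crop(cv2.convertScaleAbs(S[:,:,::-1],alpha=1.8,beta=10),248,190,40,45,13,"pics/s24.png")
E
```

```text
clock: 28.45
ee_pos: [601.2, 57.6, 24.9]
eef_rot: [-0.705, 0.048, -0.044, 0.706]
wrist_force: [-6.7, -0.7, 14.8]
opening: 11.6
t28.45 pos [601.2  57.6  24.9] jawyaw -0.1301 toolY [-0.005   0.0011 -1.    ] F [-6.7 -0.7 14.8] open 11.6 q [-0.03  0.67  1.5   0.    0.98  0.1 ]
in plate [30.6 26.3]
[np.float64(0.04), np.float64(-0.01), np.float64(-0.03)] [np.float64(-0.0), np.float64(0.001), np.float64(-0.005)] left cm 0.05 rad 0.005
[-6.1 -0.2 15.2]
[-6.2 -0.7 14.5]
[-5.9 -0.4 13.7]
[-6.5 -0.8 14.4]
[-7.1  0.2 14.6]
t28.70 pos [601.2  57.6  24.9] jawyaw -0.1301 toolY [-0.005   0.0011 -1.    ] F [-7.1  0.2 14.6] open 12.0 q [-0.03  0.67  1.5   0.    0.98  0.1 ]
```

View pics/s24.png

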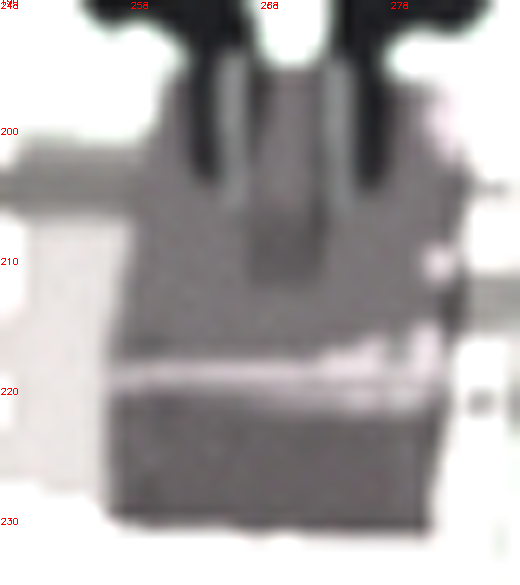

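```bash
python3 -m pendant '[[[0,0.16,0],[0,0,-0.003],1],[[0,0.16,0],[0,0,0],1],[[0,0.16,0],[0,0,0.001],1],[[0,0.16,0],[0,0,0.001],1],[[0,0.17,0],[0,0,0.001],1]]';python3 - <<'E'
from h import *
from go import show
for i in range(5):
    S=env.read_camera("side"); print(env.state()["wrist_force"].round(1))
show()
E
```

```text
clock: 29.2
ee_pos: [601.1, 57.6, 24.8]
eef_rot: [-0.705, 0.047, -0.045, 0.706]
wrist_force: [-7.9, -0.2, 15.3]
opening: 11.7
[-6.7 -0.5 14.5]
[-6.8 -0.9 14.5]
[-7.2 -0.5 15. ]
[-7.5 -0.1 14.5]
[-6.4  0.4 14.8]
t29.45 pos [601.1  57.6  24.8] jawyaw -0.1301 toolY [-1.6e-03  5.0e-04 -1.0e+00] F [-6.4  0.4 14.8] open 11.7 q [-0.03  0.66  1.5   0.    0.98  0.1 ]
```

The push is steady at about 14.7 N, the tool is level within 2 mrad, and the grip is closed on the rib. I'm handing the job in.

```bash
python3 -c "
from rig import env
print(env.finish_job())"
```

```text
the job is handed in; nothing more can be done
None
```

The job is handed in, with the arm still holding the lid down. I pushed the housing against the +x fence and then the +y fence. I then took the lid by its rib, set it on the housing and pressed it home. The clock read about 29.5 s.

**Last checks**
- **Push:** it was steady at 14.5–15 N downward, with about 7 N sideways toward the +x fence. The force briefly reached about 32 N as the lid hit the stop.
- **Seat:** the lid stopped at a reported z of 24.8 mm, as predicted for home. Its push of 11–13 N gave way to a hard stop, which fits the snap.
- **Level:** the tool was within 2 mrad of vertical. The lid's edge matched the seated prediction along its near side to about 1 px (3 mm), so small gaps would not show. The far side of the rim was hidden.
- **Housing:** the top view showed it in the corner before the lid went on. I did not push it again in x after the y push.
- **Bystanders:** the slide box, dish and beaker were unmoved in the pictures.

**Disagreements**
- **Finger ends:** they sit about 31 mm above the reported TCP. I found this from the images and confirmed it by touching the table, then corrected all heights. Because of it, my first push attempt passed above the housing without touching it.
- **Camera and arm:** they differed by about 2 mm in x, which I allowed for when aligning the lid.
- **Light band under the lid's edge:** one shows on the right in the side picture. I took it to be the housing's upper edge and not a gap, since it was there in every earlier picture.

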